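# Weigh, tip and tag a batch of bottle caps

### The arm

A 6-joint arm with a two-finger parallel gripper is mounted at the origin on a cart in front of the work surface, level with it; the furniture and walls round the work are solid. World frame = base frame: x ahead of the robot, y to its left, z up, the work surface at z = 0. Lengths are in mm, angles in rad, forces in N, time in s.
With the tool pointing down it reaches from about 300 to 775 mm from the base axis. Payload 14.6 kg.
Tool frame: the origin (TCP) lies between the finger pads; the fingertips stand 22 mm ahead of it and the grasp point (between the pads) lies 3 mm ahead of it; z points along the fingers, y is the direction in which the jaws open and shut (so a half turn about z gives the same grasp; the last joint's range is limited). The gripper opens to 94 mm and grips with 3 to 60 N. Pads are 16 mm wide; open, the fingers measure 119 mm over their backs; the gripper's body (75 mm by 177 mm) begins 78 mm behind the grasp point.
Start: joints at [1.091, 0.3, 1.521, -0, 1.321, -0.067], TCP at [220.643, 503.792, 227.446] pointing down, gripper open.
Joint ranges: [-3.03, 3.03], [-0.79, 2.21], [0.23, 2.52], [-1.04, 4.18], [0, 3.07], [-2.55, 2.55]. Speed limits (rad/s): [2.22, 2.22, 2.57, 3.14, 3.14, 3.14].

### API

Orientations are given as a 3x3 rotation matrix whose columns are the frame's x, y, z axes.
In Python, from cell import readout, camera, get_calibration, ticket, spotter gives the robot as it stands.
- The arm moves only by the tool jog_arm, never from a script. Its argument "deltas" is text: rows parted by semicolons, each of 7 numbers parted by spaces: the opening in per cent of the stroke, from 0 (shut) to 100 (fully open), then the shift along the tool's x, y, z in mm, then the turn, a rotation vector about the tool's x, y, z in rad. In form: jaw x y z wx wy wz; .... A call has 1 to 12 rows; each row shifts and turns the commanded pose from where the row before left it, along the tool's axes as they then stand; what a row does not reach is not made up. A row lasts 1/10 s, in which the tool goes at most 50 mm and 8.59 degrees, less where a joint would pass 70% of its speed; a pose out of reach is approached as far as the arm can. A call with a gripper value outside its range is refused whole. The fingers move at their own pace and stop on an object; "newtons" is the grip in N (left out, the last holds). Time passes only in rows, so rows that do not move let the fingers close. It gives the time, the measured TCP pose, the force and the opening at its end, in the units of the state.
- readout.observe(): the state, without advancing time (a new reading comes with each control period).
- camera(name): name is "scene" or "side" or "wrist"; returns (picture, depth): 384x512x3 uint8, blue, green, red; 384x512 float32, mm along the optical axis (not along the pixel's ray), 0 where there is no reading.
- get_calibration(name): a dict with "fx", "fy", "cx", "cy" (pixels), "R" (3x3) and "t" (3): a world point X has camera coordinates R X + t. Camera axes: x right, y down, z forward; pixel columns grow to the right and rows downward; lengths in mm; the calibration is good to about 2 mm. The wrist camera is an equidistant fisheye: a pixel r from the principal point sees the ray r / f radians off the axis. A picture is of the moment at which its call begins: read the wrist's pose just before it. get_calibration takes no time and is no camera call; for the wrist camera it gives the pose at the moment of the call.
- ticket.hand_in(): hands the job in, once; it reports no verdict.
Trained networks look in the newest picture that a camera, given by its name, has taken for a name from the list of things; names that differ only in an ending like _2 or _b are one class to them, and where a whole thing is asked for, a point or a joint stands for the part that bears it (a point fixed in the world has none). Each returns a list of dicts, best first, with "confidence" (0 to 1); they miss things now and then, are a little off and sometimes report something else, mostly with a low value. They report only what shows in the picture. A call takes as long as a camera call. They do not tell look-alikes from the thing itself.
- spotter.masks_of(camera, name): "region" (384x512 bool, what is visible of it) and "uv" ([column, row] in pixels, amid what is visible of it).
- spotter.tip_of(camera, name): "uv" ([column, row] in pixels: a listed point, or the origin of a listed thing).
The state is a dict: "t": time; "joint_positions": joint angles; "dq": joint speeds; "effort": joint torques, N m; "position": TCP position; "tool_rot": TCP orientation; "contact_force": force on the tool from outside, world axes, zero at the start; "torque": the same for the moment, N m; "opening": opening from 0.0 (shut) to 1.0 (fully open).
Only numpy, scipy, OpenCV 4.12 (cv2) and the standard library are available. Lean on these libraries where they do the work, as an engineer would, in place of code of your own. Each camera call takes 0.05 s, during which the arm holds its last target.

### The job

Gather every loose yellow cap from the table top into the metal tip tray where it stands on the bench scale, so that the whole batch lies on the scale together; then pick the tray up by its blue handle and tip it over the white tub so that the caps slide off its open edge into the tub. When all the caps are in the tub (one that misses may be dropped in by hand), take the green spring clip from its stand and clip it down onto the middle of the upright tab on the tub to mark the batch ready. The tray must end up empty, level on the middle of the scale pan.

Things in the scene. Friction and masses are not known exactly. Their poses are not given: they have to be found in the camera images.
- pan (a point): Centre of the top of the square steel pan of the bench scale (pan 150 x 160 mm, its top 40 mm above the table; the housing, 33 mm high and 180 mm wide along y, with readout, reaches 50 mm further towards the scale's own -x). Axes are the scale's; z up. The scale stays put.
- tray_floor (a point): Metal tip tray, starts on the scale pan: middle of its floor, 3 mm above its underside. Floor 140 x 140 mm; walls 3 mm thick, tops 24 mm above the underside, on both sides and the back; no wall at the front (+x) edge. Its +x points to that open edge, where the caps slide out (they slide at about 25 to 35 degrees); z up when level. Loose, 0.15 to 0.25 kg.
- tray_handle (a point): Grip point of the tray's blue handle, an upright slab behind its back wall: 14 mm thick along the tray's x, 60 mm wide along its y, from the underside up to 60 mm. The point is at its middle, 16 mm below its top, 77 mm behind tray_floor and 44 mm above the underside. Pinch it across its 14 mm from above. Axes are the tray's.
- tub_floor (a point): Middle of the inner floor (8 mm above the table) of the white square tub, which stands on the 3 mm thick dark mat: 160 x 160 mm outside, walls 5 mm thick, rim 83 mm above the table. The tub is fastened down. Its own -x side carries the upright clip tab.
- tub_tab (a point): Middle of the top edge of the upright steel tab on the outside of the tub's -x wall: 5 mm thick along the tub's x, 44 mm wide along the tub's y, its top 117 mm above the table, 34 mm above the tub's rim, 82.5 mm from the tub's middle. Axes are the tub's.
- stand_tab (a point): Middle of the top edge of the like tab (5 mm thick along the stand's x, 44 mm wide along its y, top 66 mm above the table) of the low dark parking stand (60 x 70 mm, 12 mm high, fastened down) on which the clip starts.
- clip_tails (a point): Green spring clip like a big clothes peg, upright astride the stand's tab. Point midway between its tails, 26 mm above the pivot, 14 mm below the tail tops. Pinches along its x; 28 mm wide along y. Tails slope outwards, 38 mm apart over their outsides at the top, 31 here; squeeze them along x until they stop (18 mm; about 12 N, grip 20 N) and the jaws open. 70 g.
- clip_mouth (a point): Middle of the clip's jaws, 20 mm below the pivot, 46 mm below clip_tails, 14 mm above the jaw tips; a tab's top meets the pivot barrel 15 mm above this point. Fully open, the jaws are about 22 mm apart at the tips. Axes of one half of the clip (x pinching direction, z up), leaning by up to 0.25 rad while squeezed.
- clip_jaw (a joint): Opening of the spring clip: 0 when closed on a 5 mm tab, -0.12 fully shut, 0.5 rad fully open with the tails squeezed; sprung shut, about 5 N at the jaws.
- clip: The spring clip as a body; origin on the pivot, axes as for clip_mouth.
- tub: The tub as a body; origin under its middle, on the mat.
- cap_0_mid (a point): Centre of a loose yellow plastic bottle cap, a short cylinder 29 mm across and 17 mm high, lying flat on the table or on the 3 mm thick dark mat at the start; 10 g. Three to five such caps are there; absent ones read None.
- cap_1_mid (a point): Centre of a loose yellow plastic bottle cap, a short cylinder 29 mm across and 17 mm high, lying flat on the table or on the 3 mm thick dark mat at the start; 10 g. Three to five such caps are there; absent ones read None.
- cap_2_mid (a point): Centre of a loose yellow plastic bottle cap, a short cylinder 29 mm across and 17 mm high, lying flat on the table or on the 3 mm thick dark mat at the start; 10 g. Three to five such caps are there; absent ones read None.
- cap_3_mid (a point): Centre of a loose yellow plastic bottle cap, a short cylinder 29 mm across and 17 mm high, lying flat on the table or on the 3 mm thick dark mat at the start; 10 g. Three to five such caps are there; absent ones read None.
- cap_4_mid (a point): Centre of a loose yellow plastic bottle cap, a short cylinder 29 mm across and 17 mm high, lying flat on the table or on the 3 mm thick dark mat at the start; 10 g. Three to five such caps are there; absent ones read None.
- tray_lip (a point): Middle of the tray's open front edge, on the floor's upper face, 70 mm ahead of tray_floor along the tray's x. Axes are the tray's.
Not all that is in view belongs to the job. What is shaped like the clip but brown or purple is not meant.

How it is judged (in metres and radians):
On the way, in this order (a step that is already met when the one before it is completed fails the run):
1. all the caps lie in the tray while it stands on the scale pan (x of cap_0_mid in the frame of tray_floor between -0.07 and 0.072 m and y of cap_0_mid in the frame of tray_floor between -0.07 and 0.07 m and z of cap_0_mid in the frame of tray_floor between 0 and 0.03 m and x of cap_1_mid in the frame of tray_floor between -0.07 and 0.072 m and y of cap_1_mid in the frame of tray_floor between -0.07 and 0.07 m and z of cap_1_mid in the frame of tray_floor between 0 and 0.03 m and x of cap_2_mid in the frame of tray_floor between -0.07 and 0.072 m and y of cap_2_mid in the frame of tray_floor between -0.07 and 0.07 m and z of cap_2_mid in the frame of tray_floor between 0 and 0.03 m and x of cap_3_mid in the frame of tray_floor between -0.07 and 0.072 m and y of cap_3_mid in the frame of tray_floor between -0.07 and 0.07 m and z of cap_3_mid in the frame of tray_floor between 0 and 0.03 m and x of cap_4_mid in the frame of tray_floor between -0.07 and 0.072 m and y of cap_4_mid in the frame of tray_floor between -0.07 and 0.07 m and z of cap_4_mid in the frame of tray_floor between 0 and 0.03 m and horizontal distance between tray_floor and pan below 0.045 m and angle between tray_floor's own z axis and vertical below 0.06 rad and z of tray_floor in the frame of pan between -0.003 and 0.009 m), for 0.4 s.
2. the tray is lifted and tipped (more than 0.3 rad) with its open edge over the tub (angle between tray_floor's own z axis and vertical above 0.3 rad and horizontal distance between tray_lip and tub_floor below 0.11 m and height (world z) of tray_lip above 0.05 m), for 0.1 s.
3. all the caps are in the tub (x of cap_0_mid in the frame of tub_floor between -0.076 and 0.076 m and y of cap_0_mid in the frame of tub_floor between -0.076 and 0.076 m and z of cap_0_mid in the frame of tub_floor between -0.005 and 0.065 m and x of cap_1_mid in the frame of tub_floor between -0.076 and 0.076 m and y of cap_1_mid in the frame of tub_floor between -0.076 and 0.076 m and z of cap_1_mid in the frame of tub_floor between -0.005 and 0.065 m and x of cap_2_mid in the frame of tub_floor between -0.076 and 0.076 m and y of cap_2_mid in the frame of tub_floor between -0.076 and 0.076 m and z of cap_2_mid in the frame of tub_floor between -0.005 and 0.065 m and x of cap_3_mid in the frame of tub_floor between -0.076 and 0.076 m and y of cap_3_mid in the frame of tub_floor between -0.076 and 0.076 m and z of cap_3_mid in the frame of tub_floor between -0.005 and 0.065 m and x of cap_4_mid in the frame of tub_floor between -0.076 and 0.076 m and y of cap_4_mid in the frame of tub_floor between -0.076 and 0.076 m and z of cap_4_mid in the frame of tub_floor between -0.005 and 0.065 m), for 0.2 s.
4. the clip sits on the tub's tab (x of clip_mouth in the frame of tub_tab between -0.007 and 0.007 m and y of clip_mouth in the frame of tub_tab between -0.022 and 0.022 m and z of clip_mouth in the frame of tub_tab between -0.022 and 0.004 m and angle between the x axis of clip_mouth and the x axis of tub_tab, either way round below 0.3 rad and contact force between clip and tub above 0.5 N), for 0.2 s.
At the end, for the whole second after the job is handed in: Every cap inside the tub below its rim; tray level on the scale pan, middles within 45 mm; clip gripping the tub tab: within 22 mm of its middle along the width, within 0.3 rad of square, jaws at least 10 mm down over it (all of step 3 and all of step 4 and horizontal distance between tray_floor and pan below 0.045 m and angle between tray_floor's own z axis and vertical below 0.06 rad and z of tray_floor in the frame of pan between -0.003 and 0.009 m and linear speed of clip below 0.02 m/s); the robot touches nothing.
It fails at once if a cap falls to the floor (height (world z) of any of cap_0_mid, cap_1_mid, cap_2_mid, cap_3_mid, cap_4_mid below -0.1 m).
Of cap_0, cap_1, cap_2, cap_3, cap_4 only 3 to 5 are there at a start; the rules pass over those that are not, and their reading is None.
At some moment in a run one of cap_0, cap_1, cap_2, cap_3, cap_4 may be knocked a few centimetres aside while the robot is not near it.
It also fails if it takes over 200 s, if anything falls off the work surface, if the arm or the gripper's body presses on something with over 40 N, if the wrist force passes 120 N, or if a joint passes its speed limit or range.

## Working session

There is one attempt and no reset: what is moved stays moved. The work goes in short steps, Python scripts to look and compute and a tool call to move; the robot and the scene stay as the last step left them, time stands still between calls to the robot, and variables do not carry over. Pictures are saved under pics/ and viewed, and the job is handed in when it is done.

Besides the shell and the picture viewer there is one more tool, called after "Call:" as a command line: name --argument value ..., lists and objects as JSON in quotes. jog_arm: Moves the arm, as the interface text tells. Its arguments: {"type":"object","properties":{"deltas":{"type":"string"},"newtons":{"type":"number"}},"required":["deltas"]}

```bash
ls; mkdir -p pics
python3 - <<'E'
from cell import readout, camera, get_calibration
import cv2,numpy as np
s=readout.observe();print(s)
for n in ("scene","side","wrist"):
    p,d=camera(n);cv2.imwrite(f"pics/{n}0.png",p);np.savez(f"{n}0.npz",p=p,d=d)
    c=get_calibration(n);print(n,c)
E
```

```text
pics
{'t': 0.0, 'joint_positions': array([ 1.09136985e+00,  3.00473204e-01,  1.52158621e+00,  5.05778347e-05,
        1.32072644e+00, -6.66111399e-02]), 'dq': array([ 4.52125927e-06,  1.80668908e-04,  6.91945192e-04, -9.91713130e-04,
        1.01200152e-04,  1.03244064e-03]), 'effort': array([-7.90186514e-04, -5.31798220e+01, -3.52732229e+01,  7.08582834e-02,
        2.43041193e-02, -1.08804354e-04]), 'position': array([220.53798194, 503.58018821, 226.8829994 ]), 'tool_rot': array([[-9.15989898e-01,  4.01200891e-01, -5.93871237e-04],
       [ 4.01201310e-01,  9.15989321e-01, -1.03608070e-03],
       [ 1.28303211e-04, -1.18730137e-03, -9.99999287e-01]]), 'contact_force': array([-0.80905099,  0.34230818,  0.10380569]), 'torque': array([-0.02046901, -0.00054164, -0.02058951]), 'opening': 0.9972632569382727}
scene {'fx': 449.52359106622873, 'fy': 449.52359106622873, 'cx': 263.1606691106388, 'cy': 192.3315677976713, 'R': array([[ 0.79868434, -0.60141681, -0.02002855],
       [-0.3807427 , -0.47929375, -0.79076703],
       [ 0.46598103,  0.63919897, -0.61178947]]), 't': array([-400.57864601,  293.32901337,  989.14929302])}
side {'fx': 473.91858385657184, 'fy': 473.91858385657184, 'cx': 258.84821174528355, 'cy': 184.78621563989336, 'R': array([[-0.96356343, -0.26622654, -0.02586391],
       [-0.10810997,  0.4760726 , -0.87273542],
       [ 0.24465843, -0.83813979, -0.48750789]]), 't': array([ 506.03753467,  137.53670487, 1132.53240724])}
wrist {'fx': 297.3186396354542, 'fy': 297.3186396354542, 'cx': 253.36395924339936, 'cy': 188.8587794277429, 'R': array([[ 0.40182087,  0.91571767, -0.00106252],
       [ 0.87843345, -0.38513215,  0.28289202],
       [ 0.25864002, -0.11460527, -0.95915117]]), 't': array([-549.90793235,  -29.54037711,  392.2489164 ])}
```

View pics/scene0.png

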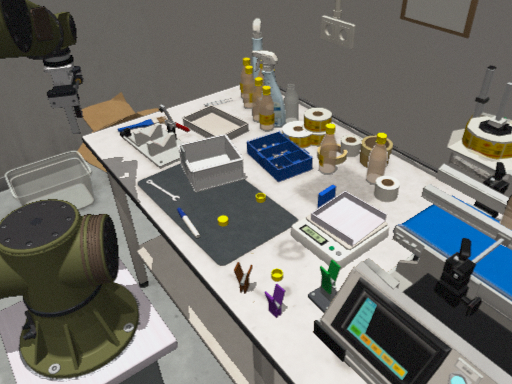

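View pics/side0.png

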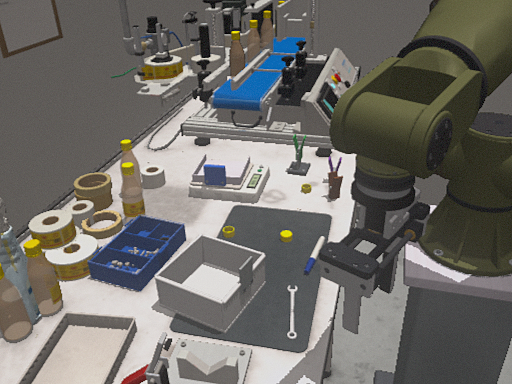

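View pics/wrist0.png

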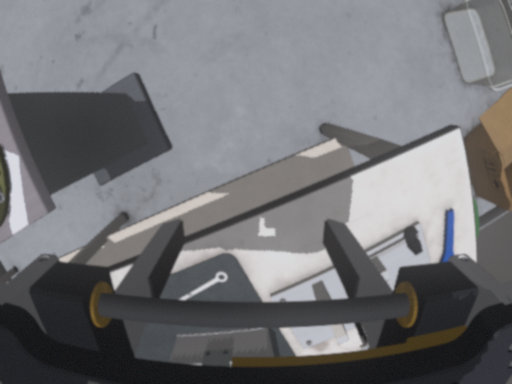

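The scene view shows three yellow caps at (223,220), (261,197) and (277,274). The tub is at (211,162), the tray on the scale at (345,225) and the green clip at (331,277). The brown and purple clips are decoys.

```bash
cat > h.py <<'E'
from cell import readout, camera, get_calibration, ticket, spotter
import cv2,numpy as np
np.set_printoptions(precision=3,suppress=True)
def ray(c,uv,fish=False):
    x=(uv[0]-c['cx'])/c['fx'];y=(uv[1]-c['cy'])/c['fy']
    if fish:
        r=np.hypot(x,y); 
        if r<1e-9: v=np.array([0,0,1.])
        else: v=np.array([x/r*np.sin(r),y/r*np.sin(r),np.cos(r)])
    else: v=np.array([x,y,1.])
    return c['R'].T@v, -c['R'].T@c['t']
def onplane(c,uv,z,fish=False):
    d,o=ray(c,uv,fish); return o+d*(z-o[2])/d[2]
def cloud(c,d):  # pinhole only
    v,u=np.mgrid[:d.shape[0],:d.shape[1]]
    P=np.stack([(u-c['cx'])/c['fx']*d,(v-c['cy'])/c['fy']*d,d],-1)
    W=(P-c['t'])@c['R']; W[d<=0]=np.nan
    return W
def tri(cs,uvs):
    A=np.zeros((3,3));b=np.zeros(3)
    for c,uv in zip(cs,uvs):
        d,o=ray(c,uv);d/=np.linalg.norm(d);M=np.eye(3)-np.outer(d,d);A+=M;b+=M@o
    return np.linalg.solve(A,b)
E
cat > yel.py <<'E'
from h import *
def caps():
    for n in ("scene","side"):
        p,d=camera(n);c=get_calibration(n);W=cloud(c,d)
        hsv=cv2.cvtColor(p,cv2.COLOR_BGR2HSV)
        m=cv2.inRange(hsv,(24,140,60),(36,255,255))
        k,l,st,ce=cv2.connectedComponentsWithStats(m)
        for i in range(1,k):
            if st[i,4]<12: continue
            w=np.nanmedian(W[l==i],0); zt=np.nanmax(W[l==i][:,2])
            if not(-500<w[1]<800 and w[2]<140 and w[0]<900):continue
            print(n,ce[i],st[i,4],w,zt, onplane(c,ce[i],9))
if __name__=='__main__': caps()
E
python3 yel.py
python3 - <<'E'
from h import *
cs={}
for n in ("scene","side"):
    z=np.load(n+"0.npz");W=cloud(get_calibration(n),z['d'])
    print(readout.observe()['t'])
    for t in ["pan","tray_floor","tray_handle","tub_floor","tub_tab","stand_tab","clip_tails","clip_mouth","tray_lip","cap_0_mid"]:
        r=spotter.tip_of(n,t)
        print(n,t,[(np.round(a['uv'],1).tolist(),round(a['confidence'],2)) for a in r[:5]])
        cs[n,t]=r
for t in ["pan","tray_floor","tray_handle","tub_floor","tub_tab","stand_tab","clip_tails","clip_mouth","tray_lip"]:
    if cs["scene",t] and cs["side",t]: print(t,tri([get_calibration("scene"),get_calibration("side")],[cs["scene",t][0]["uv"],cs["side",t][0]["uv"]]))
E
```

```text
scene [250.375  96.625] 16 [890.127 596.725  53.444] 67.38564174563362 [941.636 671.715   9.   ]
scene [261.556 118.639] 36 [820.58  432.073  48.164] 66.38467592496814 [864.712 492.084   9.   ]
scene [270.448 118.862] 29 [843.724 409.718  48.406] 67.94683629443418 [889.765 469.473   9.   ]
scene [300.132 140.197] 76 [852.751 252.217  31.005] 43.12786088997666 [875.814 281.772   9.   ]
scene [260.247 197.337] 89 [572.152 106.657  11.124] 20.22596203485991 [574.146 110.355   9.   ]
scene [222.519 220.245] 106 [428.277  87.274  16.241] 21.566115961568208 [431.238  93.38    9.   ]
scene [276.633 274.225] 120 [ 428.431 -152.45     8.64 ] 18.261577855130124 [ 426.626 -153.822    9.   ]
side [306.071 188.024] 42 [ 424.895 -144.274   14.009] 19.703063201276944 [ 427.019 -155.867    9.   ]
side [228.259 231.247] 85 [572.569 113.852  17.041] 22.75971069390253 [575.996 102.111   9.   ]
side [285.912 235.412] 114 [429.85   99.087  18.827] 24.070731334600374 [432.228  86.378   9.   ]
0.25
scene pan []
scene tray_floor [([346.3, 217.0], 0.61)]
scene tray_handle [([328.6, 195.5], 0.8), ([368.4, 231
[... 499 characters left out ...]
 ([285.6, 234.1], 0.21)]
side tray_handle [([213.0, 170.8], 0.64)]
side tub_floor [([212.7, 294.5], 0.91)]
side tub_tab [([245.3, 260.1], 0.81)]
side stand_tab [([300.1, 149.1], 0.58)]
side clip_tails [([336.2, 176.8], 0.83), ([300.2, 141.9], 0.67), ([331.0, 162.8], 0.55)]
side clip_mouth [([297.4, 155.9], 0.68), ([331.3, 176.7], 0.64)]
side tray_lip [([224.2, 159.2], 0.83)]
side cap_0_mid []
tray_floor [ 672.986 -132.636   36.797]
tray_handle [673.131 -69.315  79.656]
tub_floor [537.442 321.029   3.12 ]
tub_tab [453.729 341.397 123.996]
stand_tab [ 470.449 -276.8     73.817]
clip_tails [ 340.026 -137.11    65.038]
clip_mouth [ 392.506 -160.358   77.978]
tray_lip [ 685.955 -203.552   47.038]
```

```bash
cat > fit.py <<'E'
from h import *
def rect(Q,name):
    (c,(w,h),a)=cv2.minAreaRect(Q.astype(np.float32)[:, :2]); print(name,len(Q),np.round(c,1),round(w,1),round(h,1),'ang',round(a,2))
C={n:get_calibration(n) for n in("scene","side")}
for n in C:
    p,d=camera(n);W=cloud(C[n],d)
    hsv=cv2.cvtColor(p,cv2.COLOR_BGR2HSV)
    for nm,x0,x1,y0,y1,z0,z1 in [("tubrim",400,660,200,440,76,90),("tabtop",400,500,300,400,100,122),("traywall",590,780,-240,-50,56,68),("pan",560,800,-260,-20,37,47),("stand",400,540,-340,-220,6,20)]:
        m=(W[...,0]>x0)&(W[...,0]<x1)&(W[...,1]>y0)&(W[...,1]<y1)&(W[...,2]>z0)&(W[...,2]<z1)
        if m.sum()>5: rect(W[m],n+nm)
    b=cv2.inRange(hsv,(105,130,60),(128,255,255))>0
    m=b&(np.abs(W[...,0]-670)<60)&(np.abs(W[...,1]+65)<60)
    if m.sum(): rect(W[m],n+"handle"); rect(W[m&(W[...,2]>92)],n+"handletop");print(np.percentile(W[m],[1,50,99],axis=0))
    g=cv2.inRange(hsv,(45,100,40),(85,255,255))>0
    m=g&(np.abs(W[...,0]-470)<100)&(np.abs(W[...,1]+280)<100)&(W[...,2]>15)
    if m.sum():
        print(n,'clip',m.sum(),np.percentile(W[m],[1,50,99],axis=0))
        for z0,z1 in((95,125),(70,95),(40,70)):
            k=m&(W[...,2]>z0)&(W[...,2]<z1)
            if k.sum()>5: rect(W[k],f"clip{z0}"); print(np.median(W[k],0))
    np.savez(n+"1.npz",p=p,d=d)
for n,b in (("scene",(280,170,420,330)),("side",(170,110,340,210)),("scene",(120,110,300,270)),("side",(140,180,340,350))):
    z=np.load(n+"1.npz");x0,y0,x1,y1=b
    q=cv2.resize(z['p'][y0:y1,x0:x1],None,fx=4,fy=4,interpolation=cv2.INTER_CUBIC);print(q.shape)
    cv2.imwrite(f"pics/crop_{n}_{x0}.png",q)
E
python3 fit.py
```

```text
Traceback (most recent call last):
  File "fit.py", line 10, in <module>
    if m.sum()>5: rect(W[m],n+nm)
                  ~~~~^^^^^^^^^^^
  File "fit.py", line 3, in rect
    (c,(w,h),a)=cv2.minAreaRect(Q.astype(np.float32)[:, :2]); print(name,len(Q),np.round(c,1),round(w,1),round(h,1),'ang',round(a,2))
                ~~~~~~~~~~~~~~~^^^^^^^^^^^^^^^^^^^^^^^^^^^^^
cv2.error: OpenCV(4.12.0) /io/opencv/modules/imgproc/src/convhull.cpp:143: error: (-215:Assertion failed) total >= 0 && (depth == CV_32F || depth == CV_32S) in function 'convexHull'
```

Run:
```python
from h import *
C=[get_calibration(n) for n in("scene","side")]
for a,b in (((260.25,197.34),(228.26,231.25)),((222.5,220.25),(285.9,235.4)),((276.6,274.2),(306.1,188.0))): print(tri(C,[a,b]),onplane(C[0],a,11),onplane(C[1],b,11))
```

```text
[573.063 107.469  12.298] [572.673 108.283  11.   ] [574.952 104.833  11.   ]
[430.54   90.801  11.839] [430.063  91.381  11.   ] [431.657  89.091  11.   ]
[ 426.429 -154.273    9.877] [ 425.501 -155.122   11.   ] [ 426.368 -152.548   11.   ]
```

Cap triangulation is consistent, with heights of about 12 mm on the mat and 9 mm on the table. Next I'll fix the fit script.

```bash
sed -i 's/Q.astype(np.float32)\[:, :2\]/np.ascontiguousarray(Q[:, :2],dtype=np.float32)/' fit.py; python3 fit.py
```

```text
scenetubrim 394 [533.8 317.7] 173.1 168.5 ang 76.73
scenetabtop 33 [454. 337.] 48.0 5.9 ang 79.36
scenetraywall 365 [ 674.5 -136.4] 144.1 150.1 ang 4.88
scenepan 1976 [ 663.  -144.7] 159.2 183.5 ang 86.65
scenestand 310 [ 472.8 -275.2] 60.0 61.3 ang 88.95
scenehandle 220 [665.6 -66.5] 59.3 16.8 ang 6.2
scenehandletop 94 [666.6 -66.2] 57.0 16.0 ang 4.88
[[637.209 -76.193  61.6  ]
 [660.459 -71.042  88.229]
 [693.864 -59.123 101.308]]
scene clip 355 [[ 453.956 -294.13    32.712]
 [ 467.032 -281.337   89.568]
 [ 491.016 -261.868  113.968]]
clip95 145 [ 472.1 -280.8] 28.3 37.2 ang 86.85
[ 483.197 -281.534  107.256]
clip70 114 [ 471.5 -280. ] 27.7 25.5 ang 88.98
[ 478.983 -282.168   84.753]
clip40 86 [ 466.8 -277.8] 33.4 5.4 ang 85.34
[ 465.88  -281.352   55.683]
sidetubrim 1213 [535.8 322.4] 168.6 170.7 ang 76.95
sidetabtop 131 [455.8 340.8] 45.8 7.7 ang 77.18
sidetraywall 290 [ 675.3 -133.6] 140.7 161.1 ang 5.78
sidepan 745 [ 654. -135.] 189.3 168.2 ang 2.3
sidestand 220 [ 475.9 -271.3] 97.3 86.9 ang 2.23
sidehandle 40 [666.4 -61.8] 53.8 14.6 ang 9.93
sidehandletop 40 [666.4 -61.8] 53.8 14.6 ang 9.93
[[640.124 -68.092  97.69 ]
 [666.688 -59.564 101.084]
 [692.713 -50.991 104.291]]
side clip 50 [[ 456.07  -288.635   45.324]
 [ 482.28  -273.043   98.626]
 [ 490.653 -263.74   116.418]]
clip95 29 [ 472.8 -277.1] 22.7 35.2 ang 87.12
[ 485.126 -272.793  108.579]
clip70 19 [ 472.9 -275. ] 24.1 20.1 ang 83.0
[ 480.167 -273.294   85.818]
(640, 560, 3)
(400, 680, 3)
(640, 720, 3)
(680, 800, 3)
```

View pics/crop_scene_280.png

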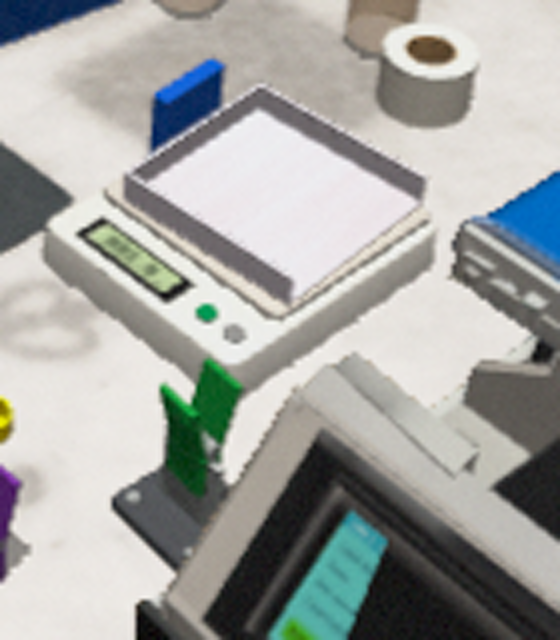

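View pics/crop_side_140.png

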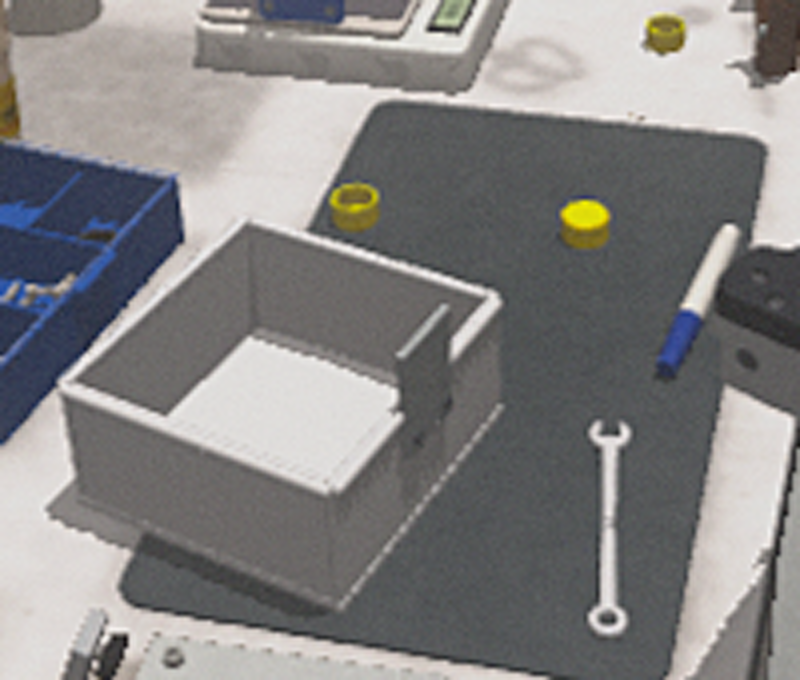

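```bash
cat > clr.py <<'E'
from h import *
Ws=[]
for n in("scene","side"):
    z=np.load(n+"1.npz");Ws.append(cloud(get_calibration(n),z['d']).reshape(-1,3))
W=np.vstack(Ws);W=W[~np.isnan(W[:,0])]
def clr(x,y,az,z,hl=95,hw=45):
    d=W[:,:2]-[x,y];u=d@[np.cos(az),np.sin(az)];v=d@[-np.sin(az),np.cos(az)]
    m=(abs(u)<hl)&(abs(v)<hw)&(W[:,2]>z)&(W[:,2]<400)
    return m.sum(), (np.round(np.percentile(W[m],[1,50,99],axis=0)).tolist() if m.sum() else None)
if __name__=='__main__':
    print('capA x',clr(426,-154,0,60),'y',clr(426,-154,1.57,60))
    print('clip x',clr(472,-278,0,120))
    print('clip low',clr(472,-278,0,75))
    print('handle',clr(666,-66,1.65,105))
    print('tray region high',clr(673,-140,0,110,150,120))
    print('tab',clr(455,339,-.23,100,110,60))
    # coarse height map
    for x in range(300,900,50):
        print(x,[ (lambda q:int(np.percentile(q,97)) if len(q)>3 else -1)(W[(abs(W[:,0]-x)<25)&(abs(W[:,1]-y)<25)&(W[:,2]<500)][:,2]) for y in range(-450,650,50)])
E
python3 clr.py
```

```text
capA x (np.int64(161), [[332.0, -158.0, 60.0], [346.0, -139.0, 70.0], [364.0, -113.0, 77.0]]) y (np.int64(0), None)
clip x (np.int64(0), None)
clip low (np.int64(397), [[454.0, -295.0, 75.0], [480.0, -281.0, 97.0], [491.0, -262.0, 116.0]])
handle (np.int64(0), None)
tray region high (np.int64(0), None)
tab (np.int64(164), [[448.0, 315.0, 100.0], [455.0, 341.0, 112.0], [462.0, 363.0, 119.0]])
300 [2, 2, 2, 2, 1, 1, 3, 2, 3, 3, 2, 1, 1, 1, 2, 2, 3, 3, 2, 497, 346, 344]
350 [110, 108, 97, 3, 72, 60, 72, 74, 5, 6, 6, 19, 19, 18, 6, 9, 9, 9, 3, 2, 0, 0]
400 [176, 173, 160, 3, 3, 3, 15, 3, 5, 6, 6, 17, 6, 5, 7, 8, 5, 5, 12, 60, 61, 58]
450 [198, 199, 197, 111, 106, 3, 16, 3, 5, 6, 6, 21, 6, 6, 83, 100, 116, 82, 15, 62, 60, 51]
500 [198, 201, 199, 113, 112, 3, 2, 3, 5, 6, 6, 6, 6, 4, 83, 11, 11, 83, 14, 62, 146, 147]
550 [155, 96, 94, 4, 28, 36, 36, 37, 35, 6, 6, 19, 6, 22, 82, 11, 10, 83, 16, 14, 95, 104]
600 [209, 208, 207, 185, 31, 63, 62, 64, 43, 6, 6, 20, 5, 77, 83, 83, 84, 83, 3, 2, 40, 49]
650 [211, 211, 210, 183, 29, 46, 46, 68, 101, 3, 3, 3, 45, 35, 47, 2, 83, 79, 34, 34, 34, 35]
700 [259, 259, 259, 251, 24, 46, 45, 45, 100, 3, 3, 3, 46, 46, 49, 46, 47, 2, 34, 4, 4, 4]
750 [292, 257, 257, 257, 14, 63, 65, 65, 62, 3, 3, 3, 46, 41, 39, 39, 46, 3, 34, 5, 33, 34]
800 [281, 294, 261, 261, 4, 4, 4, 4, 3, 3, 41, 159, 61, 48, 46, 50, 46, 58, 98, 34, 28, 2]
850 [282, 291, 310, 310, 266, 4, 42, 48, 44, 3, 89, 166, 98, 25, 50, 51, 50, 151, 254, 248, 103, 44]
```

Call:
jog_arm --deltas "55 0 0 0 0 0 -0.1377;55 0 0 0 0 0 -0.1377;55 0 0 0 0 0 -0.1376;55 -24 -46 0 0 0 0;55 -24 -46 0 0 0 0;55 -24 -46 0 0 0 0;55 -24 -46 0 0 0 0;55 -24 -46 0 0 0 0;55 -24 -46 0 0 0 0;55 -24 -46 0 0 0 0;55 -24 -46 0 0 0 0;55 -18 -45 20 0 0 0" --newtons 10

```text
t: 2.6
position: [424.6, 104.4, 210.1]
tool_rot: [[-1.0, 0.0, 0.005], [0.0, 1.0, 0.001], [-0.005, 0.001, -1.0]]
contact_force: [2.0, 0.4, 0.4]
opening: 0.548
```

```bash
python3 yel.py
python3 - <<'E'
from h import *
s=readout.observe();print(s['t'],s['position'],s['joint_positions'],s['contact_force'],s['opening']);print(s['tool_rot'])
p,d=camera("wrist");cv2.imwrite("pics/w1.png",p);print(get_calibration("wrist"))
E
```

```text
scene [250.188  95.812] 16 [888.758 596.971  57.674] 67.7165615141859 [945.458 678.364   9.   ]
scene [261.694 118.556] 36 [821.462 432.734  50.048] 67.49962774569595 [865.513 492.276   9.   ]
scene [270.308 118.692] 26 [842.575 409.816  49.179] 68.93329785900796 [890.165 470.86    9.   ]
scene [292.615 138.538] 13 [831.891 272.636  37.833] 43.80989951241712 [862.593 306.84    9.   ]
scene [301.797 140.78 ] 59 [855.638 250.388  27.625] 42.13217824664065 [877.779 275.173   9.   ]
scene [260.247 197.337] 89 [573.244 107.573  12.097] 21.897861187696332 [574.146 110.355   9.   ]
scene [222.717 220.434] 113 [427.978  85.077  15.679] 23.08962178676637 [431.239  92.375   9.   ]
scene [276.636 274.229] 118 [ 427.992 -152.211    8.597] 18.16685888874193 [ 426.623 -153.835    9.   ]
side [306.178 187.956] 45 [ 424.453 -145.272   13.912] 20.16947349396392 [ 426.794 -156.326    9.   ]
side [228.383 230.889] 81 [572.152 112.705  16.289] 23.84074919255576 [576.196 100.554   9.   ]
side [285.875 235.679] 112 [429.685  99.441  18.837] 22.79511345779322 [432.072  87.494   9.   ]
2.7 [423.55  102.156 206.696] [ 0.153  0.064  1.85  -0.001  1.23  -1.412] [ 0.674  0.274 -0.006] 0.5489290862423316
[[-1.     0.005 -0.002]
 [ 0.005  1.    -0.001]
 [ 0.002 -0.001 -1.   ]]
{'fx': 297.3186396354542, 'fy': 297.3186396354542, 'cx': 253.36395924339936, 'cy': 188.8587794277429, 'R': array([[ 0.005,  1.   , -0.001],
       [ 0.96 , -0.005,  0.281],
       [ 0.281, -0.002, -0.96 ]]), 't': array([-106.289, -429.63 ,  254.163])}
```

View pics/w1.png

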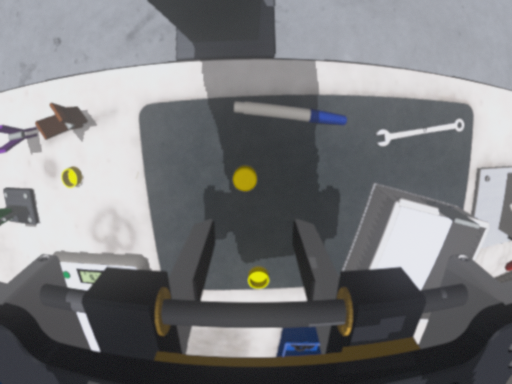

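Run:
```python
from h import *
c=get_calibration("wrist")
for uv,z in (((245,180),11.5),((258.5,279),11.5),((71,177),9)): print(onplane(c,uv,z,True))
print(readout.observe()['position'])
```

```text
[433.45   93.912  11.5  ]
[576.976 110.705  11.5  ]
[ 426.889 -153.535    9.   ]
[423.144 104.226 207.594]
```

Call:
jog_arm --deltas "55 -8 -12 35 0 0 0;55 0 0 40 0 0 0;55 0 0 40 0 0 0;55 0 0 35 0 0 0;55 0 0 15 0 0 0;55 0 0 0 0 0 0;55 0 0 0 0 0 0"

```text
t: 3.45
position: [431.2, 95.1, 44.2]
tool_rot: [[-1.0, -0.001, 0.001], [-0.001, 1.0, 0.0], [-0.001, 0.0, -1.0]]
contact_force: [-0.7, -0.5, 0.2]
opening: 0.55
```

Run:
```python
from h import *
for i in range(6):
    s=readout.observe();print(s['t'],s['position'],s['joint_positions'])
    p,d=camera("wrist")
cv2.imwrite("pics/w2.png",p)
```

```text
3.45 [431.22   95.091  44.198] [ 0.134  0.325  1.981  0.     0.835 -1.438]
3.5 [431.499  94.972  44.572] [ 0.134  0.324  1.981  0.     0.835 -1.438]
3.55 [431.587  94.83   44.663] [ 0.133  0.324  1.981  0.     0.835 -1.438]
3.6 [431.58   94.701  44.625] [ 0.133  0.324  1.981  0.     0.835 -1.438]
3.65 [431.456  94.573  44.453] [ 0.133  0.324  1.981  0.     0.834 -1.438]
3.7 [431.386  94.491  44.291] [ 0.133  0.324  1.982  0.     0.834 -1.439]
```

View pics/w2.png

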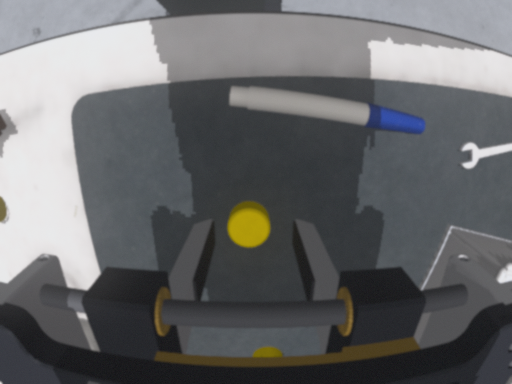

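Run:
```python
from h import *
c=get_calibration("wrist")
print(onplane(c,(249,225),13,True),readout.observe()['position'])
```

```text
[430.565  91.519  13.   ] [431.273  94.432  44.094]
```

Call:
jog_arm --deltas "55 0 -3 17 0 0 0;55 0 0 0 0 0 0;20 0 0 0 0 0 0;20 0 0 0 0 0 0;20 0 0 0 0 0 0;20 0 0 0 0 0 0;20 0 0 0 0 0 0;20 0 0 -25 0 0 0;20 0 0 -40 0 0 0;20 0 0 -40 0 0 0;20 0 0 0 0 0 0" --newtons 10

```text
t: 4.85
position: [432.9, 91.6, 135.8]
tool_rot: [[-1.0, -0.0, 0.008], [-0.0, 1.0, 0.001], [-0.008, 0.001, -1.0]]
contact_force: [0.3, 0.3, -1.5]
opening: 0.302
```

Call:
jog_arm --deltas "20 -35 -28 0 0 0 0;20 -35 -28 0 0 0 0;20 -35 -28 0 0 0 0;20 -35 -28 0 0 0 0;20 -35 -28 0 0 0 0;20 -35 -28 0 0 0 0;20 -35 -28 0 0 0 0;20 -34 -28 0 0 0 0;20 0 0 0 0 0 0;20 0 0 0 0 0 0"

```text
t: 5.85
position: [709.6, -132.9, 129.1]
tool_rot: [[-1.0, 0.001, -0.003], [0.001, 1.0, 0.001], [0.003, 0.001, -1.0]]
contact_force: [-0.0, 0.3, -0.1]
opening: 0.302
```

Run:
```python
from h import *
for i in range(2):
    s=readout.observe();print(s['t'],s['position'],s['joint_positions'],s['opening'])
    p,d=camera("wrist");c=get_calibration("wrist")
cv2.imwrite("pics/w3.png",p)
print(c)
```

```text
5.85 [ 709.577 -132.944  129.097] [-0.236  0.775  1.037  0.     1.332 -1.806] 0.3018783917049973
5.9 [ 709.328 -132.244  129.989] [-0.235  0.773  1.038  0.     1.332 -1.806] 0.30516738892402046
{'fx': 297.3186396354542, 'fy': 297.3186396354542, 'cx': 253.36395924339936, 'cy': 188.8587794277429, 'R': array([[-0.   ,  1.   ,  0.   ],
       [ 0.959,  0.   ,  0.282],
       [ 0.282,  0.   , -0.959]]), 't': array([ 131.792, -683.088,   99.375])}
```

View pics/w3.png

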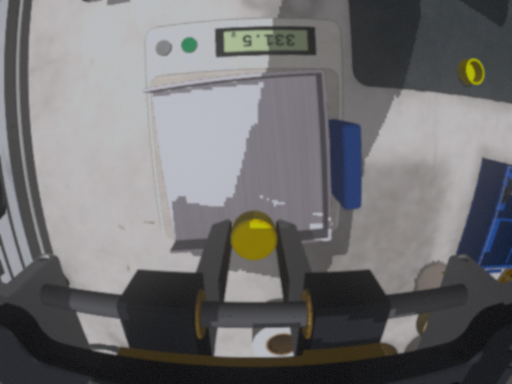

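```bash
cat >> h.py <<'E'
def proj(c,X,fish=False):
    P=np.asarray(X)@c['R'].T+c['t']
    if not fish: return np.stack([P[:,0]/P[:,2]*c['fx']+c['cx'],P[:,1]/P[:,2]*c['fy']+c['cy']],1)
    r=np.hypot(P[:,0],P[:,1]);th=np.arctan2(r,P[:,2]);k=th/np.maximum(r,1e-9)
    return np.stack([P[:,0]*k*c['fx']+c['cx'],P[:,1]*k*c['fy']+c['cy']],1)
def seg(a,b,n=12):
    return np.linspace(a,b,n)
def tray_lines(cx,cy,az,z0=40):
    R=np.array([[np.cos(az),-np.sin(az)],[np.sin(az),np.cos(az)]])
    L=[]
    def poly(pts):
        for a,b in zip(pts[:-1],pts[1:]): L.append(seg(np.array(a,float),np.array(b,float)))
    poly([(70,73,24),(-73,73,24),(-73,-73,24),(70,-73,24)])
    poly([(70,70,24),(-70,70,24),(-70,-70,24),(70,-70,24)])
    poly([(70,73,3),(70,-73,3)])
    poly([(-84,30,60),(-70,30,60),(-70,-30,60),(-84,-30,60),(-84,30,60)])
    return [np.c_[s[:,:2]@R.T+[cx,cy],s[:,2]+z0] for s in L]
def tub_lines(cx,cy,az):
    R=np.array([[np.cos(az),-np.sin(az)],[np.sin(az),np.cos(az)]]);L=[]
    for h,z in ((80,83),(75,83),(75,8)):
        p=[(h,h,z),(h,-h,z),(-h,-h,z),(-h,h,z),(h,h,z)]
        for a,b in zip(p[:-1],p[1:]): L.append(seg(np.array(a,float),np.array(b,float)))
    p=[(-80,22,117),(-85,22,117),(-85,-22,117),(-80,-22,117),(-80,22,117)]
    for a,b in zip(p[:-1],p[1:]): L.append(seg(np.array(a,float),np.array(b,float)))
    return [np.c_[s[:,:2]@R.T+[cx,cy],s[:,2]] for s in L]
def draw(img,c,L,fish=False,sc=1,off=(0,0),col=(0,0,255)):
    for s in L:
        q=(proj(c,s,fish)-off+.5)*sc-.5
        cv2.polylines(img,[np.round(q*8).astype(np.int32)],False,col,1,cv2.LINE_AA,3)
E
python3 - <<'E'
from h import *
im=[]
p=cv2.imread("pics/w3.png");c=get_calibration("wrist");b=(130,0,400,270)
q=cv2.resize(p[b[1]:b[3],b[0]:b[2]],None,fx=2,fy=2);draw(q,c,tray_lines(673.5,-138,np.radians(-85)),True,2,b[:2]);cv2.imwrite("pics/ov1.png",q)
for n,b in(("scene",(290,180,400,260)),("side",(180,140,280,210))):
    p=cv2.imread(f"pics/{n}0.png");c=get_calibration(n)
    q=cv2.resize(p[b[1]:b[3],b[0]:b[2]],None,fx=6,fy=6,interpolation=cv2.INTER_CUBIC);draw(q,c,tray_lines(673.5,-138,np.radians(-85)),False,6,b[:2]);cv2.imwrite(f"pics/ov_{n}.png",q)
E
```

```text
(no output)
```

View pics/ov1.png

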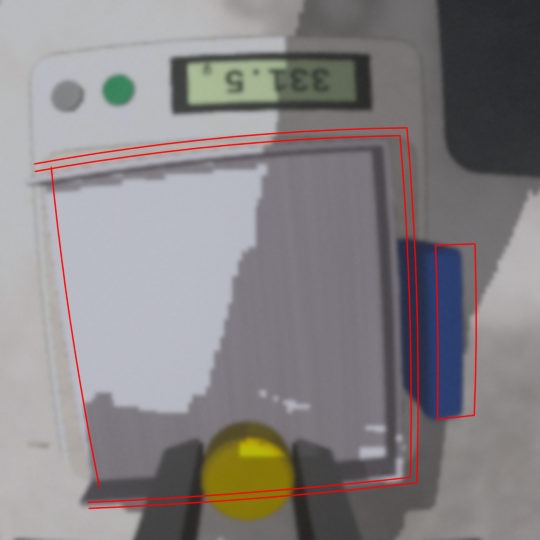

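View pics/ov_scene.png

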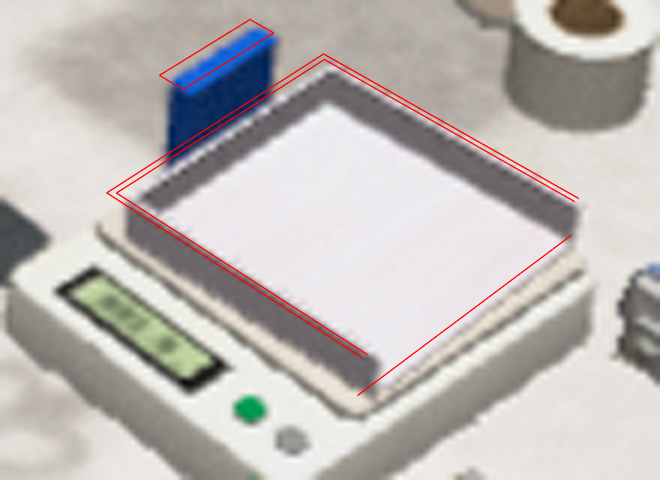

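View pics/ov_side.png

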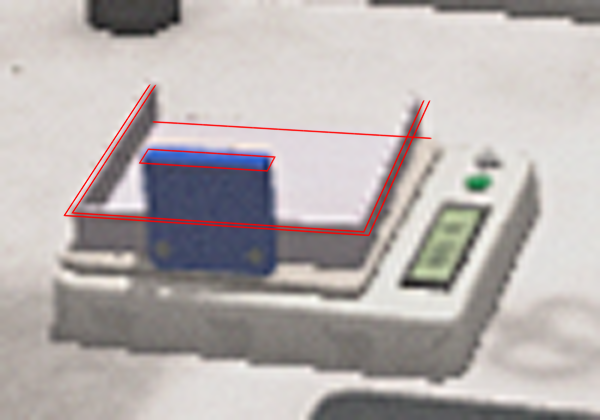

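```bash
sed -i 's/(70,73,24),(-73,73,24),(-73,-73,24),(70,-73,24)/(70,70,24),(-70,70,24),(-70,-70,24),(70,-70,24)/; s/(70,70,24),(-70,70,24),(-70,-70,24),(70,-70,24)\])$/&/; s/(70,73,3),(70,-73,3)/(70,67,3),(70,-67,3)/' h.py
python3 - <<'E'
from h import *
from scipy.optimize import least_squares
cs={n:get_calibration(n) for n in("scene","side","wrist")}
# (cam, tray-local pt, uv)
M=[("scene",(-70,70,24),(330/6+290-.4,65/6+180-.4)),("scene",(70,70,24),(577/6+290-.4,203/6+180-.4)),("scene",(-70,-70,24),(124/6+290-.4,207/6+180-.4)),("scene",(70,-70,24),(379/6+290-.4,361/6+180-.4)),
("side",(-84,30,60),(147/6+180-.4,153/6+140-.4)),("side",(-84,-30,60),(272/6+180-.4,168/6+140-.4)),("side",(-70,-70,24),(362/6+180-.4,234/6+140-.4)),("side",(-70,70,24),(76/6+180-.4,216/6+140-.4)),
("scene",(-84,-30,60),(170/6+290-.4,82/6+180-.4)),("scene",(-84,30,60),(252/6+290-.4,28/6+180-.4)),
("wrist",(-70,-70,24),(130+382/2,148/2)),("wrist",(70,-70,24),(130+30/2,184/2)),("wrist",(-84,30,60),(130+462/2,416/2)),("wrist",(-84,-30,60),(130+462/2,250/2)),("wrist",(70,70,24),(130+83/2,504/2))]
def W(p,l,z=True):
    c,s=np.cos(p[2]),np.sin(p[2]);return np.array([p[0]+c*l[0]-s*l[1],p[1]+s*l[0]+c*l[1],40+p[3]+l[2]])
def run(names):
    f=lambda p:np.concatenate([proj(cs[n],W(p,l)[None],n=="wrist")[0]-uv for n,l,uv in M if n in names]+[[p[3]*.3]])
    r=least_squares(f,[673,-138,-1.48,0],loss='soft_l1');print(names,r.x,np.degrees(r.x[2]),np.round(f(r.x),1));return r.x
run(["scene"]);run(["side"]);run(["wrist"]);run(["scene","side"]);run(["scene","side","wrist"])
E
```

```text
['scene'] [ 673.616 -142.85    -1.464   -0.794] -83.87884863137975 [-0.5  0.   0.8  0.3 -0.1 -0.8  0.2  0.2 -0.8  0.3  0.3 -0.3 -0.2]
['side'] [ 671.085 -139.733   -1.497   -0.132] -85.74809194464382 [-0.6  1.3 -0.3  0.3  0.8 -0.5  0.1 -0.9 -0. ]
['wrist'] [ 677.318 -141.003   -1.473   -4.636] -84.40440833426959 [ 2.3 -2.4 -0.2 -0.4 -0.5  0.9 -1.3  0.1  1.2  0.5 -1.4]
['scene', 'side'] [ 674.39  -142.128   -1.466   -1.638] -83.9847375767425 [-0.4  0.   0.8  0.4 -0.  -0.9  0.1  0.1 -0.6  1.5 -0.1  0.2  0.9 -0.8
 -0.1 -0.6 -0.8  0.2  0.3 -0.3 -0.5]
['scene', 'side', 'wrist'] [ 676.935 -141.114   -1.472   -3.747] -84.32273750015385 [ 0.1  0.1  1.   0.5  0.4 -1.   0.2  0.1 -1.6  2.2 -1.2  0.9 -0.2 -0.
 -1.1  0.1 -0.3  0.2  0.8 -0.2  2.3 -3.1 -0.8 -0.8 -0.2  0.6 -1.1 -0.6
  0.9  0.7 -1.1]
```

Call:
jog_arm --deltas "20 0 -3 30 0 0 0;20 0 0 28 0 0 0;20 0 0 0 0 0 0;20 0 0 0 0 0 0;48 0 0 0 0 0 0;48 0 0 0 0 0 0;48 0 0 0 0 0 0;48 0 0 -30 0 0 0;48 0 0 -40 0 0 0;48 10 0 -20 0 0 0"

```text
t: 6.95
position: [701.1, -135.7, 167.4]
tool_rot: [[-1.0, -0.0, 0.005], [-0.0, 1.0, -0.001], [-0.005, -0.001, -1.0]]
contact_force: [0.5, -1.1, -0.1]
opening: 0.482
```

Run:
```python
from h import *
s=readout.observe();print(s['t'],s['position'],s['opening'],s['contact_force'])
p,d=camera("wrist");cv2.imwrite("pics/w4.png",p)
```

```text
6.95 [ 701.067 -135.746  167.383] 0.4817101008990361 [ 0.522 -1.114 -0.078]
```

View pics/w4.png

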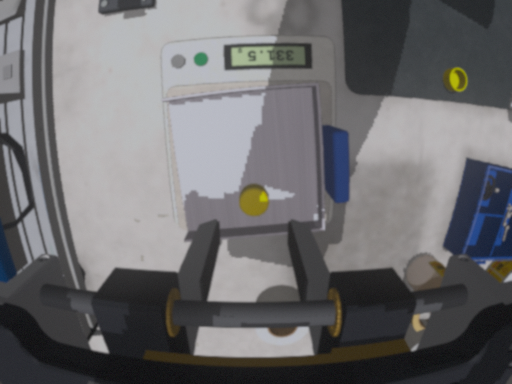

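Call:
jog_arm --deltas "55 21 41 0 0 0 0;55 21 41 0 0 0 0;55 21 41 0 0 0 0;55 21 41 0 0 0 0;55 21 41 0 0 0 0;55 22 40 30 0 0 0;55 0 0 40 0 0 0;55 0 0 40 0 0 0;55 0 0 0 0 0 0;55 0 0 0 0 0 0"

```text
t: 8.0
position: [575.1, 105.9, 56.7]
tool_rot: [[-1.0, 0.0, -0.0], [0.0, 1.0, -0.0], [0.0, -0.0, -1.0]]
contact_force: [0.7, 1.0, -0.2]
opening: 0.55
```

```bash
cat > wc.py <<'E'
from h import *
import sys
z=float(sys.argv[1])
s=readout.observe();c=get_calibration("wrist")
p,d=camera("wrist");cv2.imwrite(f"pics/{sys.argv[2]}.png",p)
m=cv2.inRange(cv2.cvtColor(p,cv2.COLOR_BGR2HSV),(24,140,60),(36,255,255))
k,l,st,ce=cv2.connectedComponentsWithStats(m)
print(s['t'],s['position'],s['opening'],s['joint_positions'])
for i in range(1,k):
    if st[i,4]>25: print(ce[i],st[i],onplane(c,ce[i],z,True))
E
python3 wc.py 13 w5;python3 yel.py
```

```text
8.0 [575.077 105.86   56.703] 0.5498184899188174 [ 0.119  0.566  1.569  0.     1.007 -1.451]
[255.848 216.786] [ 236  195   41   44 1452] [573.282 107.746  13.   ]
scene [306.913 121.652] 23 [896.686 272.668  76.37 ] 92.96196653250873 [982.1   366.693   9.   ]
scene [325.331 126.491] 175 [896.216 222.292  91.693] 166.51743005700126 [1010.243  297.117    9.   ]
scene [299.438 140.055] 73 [851.041 254.393  30.845] 42.508595131609795 [874.556 284.018   9.   ]
scene [260.157 197.36 ] 89 [572.752 107.876  11.496] 21.125984675512573 [573.876 110.434   9.   ]
scene [355.473 209.857] 91 [ 705.979 -137.953   56.926] 61.23214058593433 [ 750.731 -102.359    9.   ]
scene [276.588 274.21 ] 119 [ 428.274 -152.224    7.858] 18.167079171922722 [ 426.57  -153.718    9.   ]
side [306.205 188.159] 44 [ 424.877 -143.535   13.412] 22.01073558392542 [ 426.504 -155.177    9.   ]
side [228.92  231.648] 88 [570.655 114.011  14.53 ] 24.02540364809254 [573.824 103.387   9.   ]
```

View pics/w5.png

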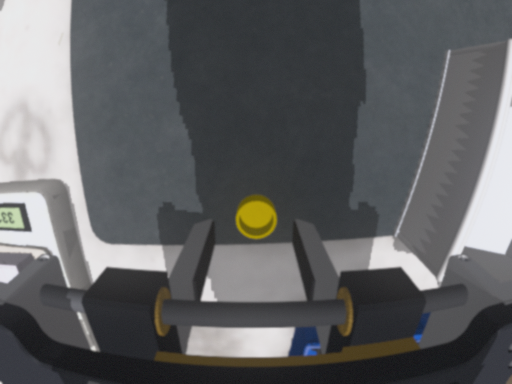

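The wrist picture shows the upturned cap C at (256,217), centred between the fingers. I'll grasp it.

Call:
jog_arm --deltas "55 1 2 29 0 0 0;55 0 0 0 0 0 0;20 0 0 0 0 0 0;20 0 0 0 0 0 0;20 0 0 0 0 0 0;20 0 0 0 0 0 0;20 0 0 0 0 0 0;20 0 0 -25 0 0 0;20 0 0 -40 0 0 0;20 0 0 -40 0 0 0;20 0 0 0 0 0 0" --newtons 10

```text
t: 9.25
position: [575.9, 108.2, 137.6]
tool_rot: [[-1.0, -0.0, 0.008], [-0.0, 1.0, 0.001], [-0.008, 0.001, -1.0]]
contact_force: [-0.3, 1.0, -0.6]
opening: 0.306
```

Call:
jog_arm --deltas "20 -15 -41 0 0 0 0;20 -15 -41 0 0 0 0;20 -15 -41 0 0 0 0;20 -15 -41 0 0 0 0;20 -15 -41 0 0 0 0;20 -16 -41 0 0 0 0;20 0 0 0 0 0 0;20 0 0 0 0 0 0"

```text
t: 10.05
position: [664.4, -138.6, 130.7]
tool_rot: [[-1.0, 0.001, -0.002], [0.001, 1.0, 0.001], [0.002, 0.001, -1.0]]
contact_force: [-0.3, 0.5, -0.0]
opening: 0.304
```

```bash
python3 wc.py 52 w6
```

```text
10.05 [ 664.432 -138.588  130.69 ] 0.30397257566840125 [-0.26   0.671  1.206  0.     1.266 -1.829]
[254.312 240.637] [ 230  215   48   54 1880] [ 699.207 -137.708   52.   ]
```

Call:
jog_arm --deltas "20 0 0 30 0 0 0;20 0 0 30 0 0 0;20 0 0 0 0 0 0;20 0 0 0 0 0 0;48 0 0 0 0 0 0;48 0 0 0 0 0 0;48 0 0 0 0 0 0;48 0 0 -30 0 0 0;48 0 0 -40 0 0 0;48 30 0 -20 0 0 0;55 45 0 0 0 0 0;55 45 0 0 0 0 0"

```text
t: 11.3
position: [543.5, -138.0, 162.7]
tool_rot: [[-1.0, -0.0, 0.002], [-0.0, 1.0, -0.001], [-0.002, -0.001, -1.0]]
contact_force: [0.2, 0.3, -0.3]
opening: 0.545
```

```bash
python3 wc.py 52 w7;python3 yel.py
```

```text
11.3 [ 543.488 -137.991  162.716] 0.5448269866618369 [-0.314  0.383  1.567 -0.     1.191 -1.885]
[236.989  69.817] [224  57  27  27 556] [ 430.92  -152.384   52.   ]
[253.82  294.307] [242 285  25  18 339] [ 661.593 -137.495   52.   ]
[255.411 331.513] [244 327  23  11 197] [ 719.618 -135.549   52.   ]
scene [292.733 138.733] 15 [832.538 269.185  37.477] 40.58981322557152 [862.065 305.565   9.   ]
scene [355.56  209.846] 91 [ 705.493 -138.415   56.863] 60.87071077769545 [ 750.959 -102.479    9.   ]
scene [343.495 216.839] 93 [ 664.12  -134.82    52.233] 60.83724402101627 [ 702.945 -102.916    9.   ]
scene [276.636 274.229] 118 [ 427.942 -151.869    8.366] 18.56473284165504 [ 426.623 -153.835    9.   ]
side [227.111 169.   ] 18 [ 655.395 -131.24    57.307] 61.20044000104958 [ 688.526 -219.646    9.   ]
side [306.154 188.231] 52 [ 424.595 -144.709   12.742] 21.128832993103728 [ 426.57  -154.734    9.   ]
```

View pics/w7.png

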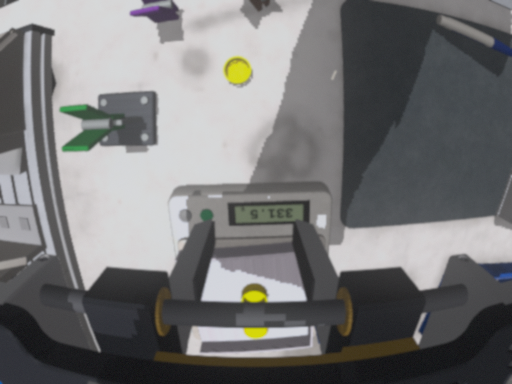

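Call:
jog_arm --deltas "55 39 -5 0 0 0 0;55 39 -5 0 0 0 0;55 39 -6 20 0 0 0;55 0 0 40 0 0 0;55 0 0 40 0 0 0;55 0 0 10 0 0 0;55 0 0 0 0 0 0;55 0 0 0 0 0 0"

```text
t: 12.25
position: [429.1, -154.5, 53.3]
tool_rot: [[-1.0, -0.0, 0.002], [-0.0, 1.0, -0.001], [-0.002, -0.001, -1.0]]
contact_force: [0.3, -0.2, -0.6]
opening: 0.549
```

```bash
python3 wc.py 10 w8
```

```text
12.25 [ 429.122 -154.499   53.349] 0.5493115222962127 [-0.426  0.333  1.939  0.     0.867 -1.997]
[253.352 217.456] [ 234  199   39   38 1165] [ 427.811 -154.446   10.   ]
```

Call:
jog_arm --deltas "55 2 0 28 0 0 0;55 0 0 0 0 0 0;20 0 0 0 0 0 0;20 0 0 0 0 0 0;20 0 0 0 0 0 0;20 0 0 0 0 0 0;20 0 0 0 0 0 0;20 0 0 -25 0 0 0;20 0 0 -40 0 0 0;20 0 0 -40 0 0 0;20 0 0 0 0 0 0" --newtons 10

```text
t: 13.4
position: [427.8, -154.9, 133.7]
tool_rot: [[-1.0, -0.0, 0.007], [-0.0, 1.0, -0.003], [-0.007, -0.003, -1.0]]
contact_force: [0.6, -1.2, -0.8]
opening: 0.307
```

Call:
jog_arm --deltas "20 -41 4 0 0 0 0;20 -41 4 0 0 0 0;20 -41 3 0 0 0 0;20 -41 3 0 0 0 0;20 -40 3 0 0 0 0;20 0 0 0 0 0 0;20 0 0 0 0 0 0"

```text
t: 14.1
position: [629.5, -136.8, 127.5]
tool_rot: [[-1.0, -0.001, -0.002], [-0.001, 1.0, 0.0], [0.002, 0.0, -1.0]]
contact_force: [-0.1, 0.7, -0.6]
opening: 0.304
```

```bash
python3 wc.py 52 w9
```

```text
14.1 [ 629.483 -136.814  127.465] 0.3041377328681116 [-0.271  0.599  1.331 -0.     1.214 -1.842]
[253.656 238.016] [ 230  214   48   48 1650] [ 660.066 -136.411   52.   ]
[254.48  286.241] [241 271  29  32 744] [ 711.045 -135.616   52.   ]
```

View pics/w9.png

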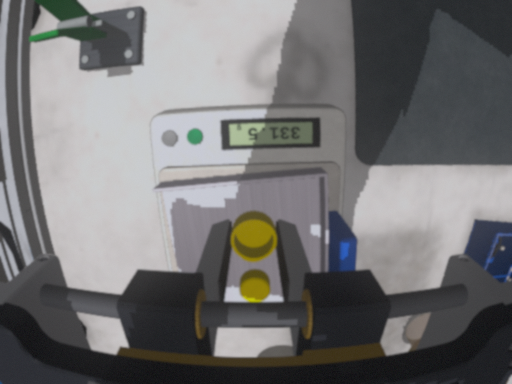

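Call:
jog_arm --deltas "20 0 0 30 0 0 0;20 0 0 28 0 0 0;20 0 0 0 0 0 0;20 0 0 0 0 0 0;48 0 0 0 0 0 0;48 0 0 0 0 0 0;48 0 0 0 0 0 0;48 0 0 -30 0 0 0;48 0 0 -40 0 0 0;55 0 45 -30 0 0 0;55 0 45 0 0 0 0;55 0 40 0 0 0 0"

```text
t: 15.35
position: [629.9, -8.9, 170.3]
tool_rot: [[-1.0, 0.0, 0.002], [0.0, 1.0, -0.0], [-0.002, -0.0, -1.0]]
contact_force: [1.2, -0.8, -0.3]
opening: 0.552
```

```bash
python3 wc.py 52 w10;python3 yel.py
python3 - <<'E'
from h import *
p,d=camera("scene");cv2.imwrite("pics/s2.png",p);p2,d=camera("side")
a=cv2.resize(p[170:270,290:400],None,fx=4,fy=4);cv2.imwrite("pics/s2c.png",a);cv2.imwrite("pics/sd2.png",p2)
E
```

```text
15.35 [629.922  -8.853 170.251] 0.5521917315853383 [-0.072  0.524  1.343  0.     1.272 -1.643]
[128.403 190.132] [115 178  24  27 365] [ 630.513 -137.224   52.   ]
[132.255 221.683] [119 211  24  25 325] [ 665.59  -137.694   52.   ]
[138.841 260.052] [128 249  23  22 383] [ 712.588 -137.51    52.   ]
[419.515 329.291] [414 319  11  22 103] [839.044 228.753  52.   ]
scene [250.267  96.   ] 15 [888.254 595.854  55.493] 67.03085275255616 [944.689 676.732   9.   ]
scene [261.763 118.632] 38 [821.005 431.416  49.955] 67.35512648190263 [865.357 491.634   9.   ]
scene [269.786 118.357] 14 [841.762 409.275  54.211] 63.15403191767601 [890.239 474.186   9.   ]
scene [355.516 209.946] 93 [ 705.239 -139.285   56.619] 61.37589460714117 [ 750.542 -102.708    9.   ]
scene [339.242 219.112] 178 [ 650.222 -134.167   53.193] 61.419719378759694 [ 686.991 -102.494    9.   ]
side [227.167 169.278] 18 [ 655.949 -131.851   55.838] 62.14446604565807 [ 687.744 -217.886    9.   ]
side [235.982 170.446] 56 [ 628.633 -127.667   56.005] 62.32248172869106 [ 658.347 -216.362    9.   ]
```

View pics/s2.png

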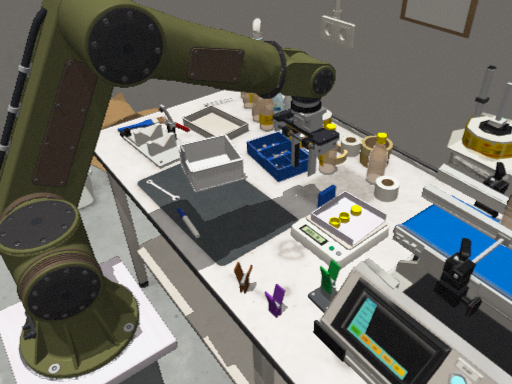

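View pics/sd2.png

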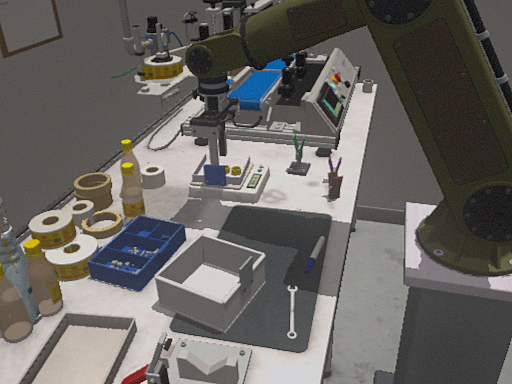

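View pics/w10.png

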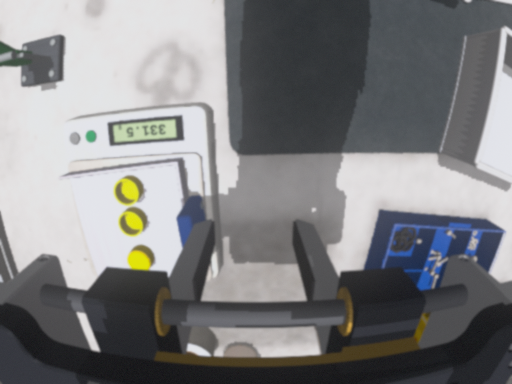

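Call:
jog_arm --deltas "55 0 0 0 0 0 0.1448;55 0 0 0 0 0 0.1448;55 0 0 0 0 0 0.1448;55 0 0 0 0 0 0.1448;55 0 0 0 0 0 0.1448;55 0 0 0 0 0 0.1448;55 0 0 0 0 0 0.1448;55 0 0 0 0 0 0.1448;55 0 0 0 0 0 0.1448;55 0 0 0 0 0 0.1448;55 0 0 0 0 0 0.1448"

```text
t: 16.7
position: [629.8, -12.1, 168.6]
tool_rot: [[0.03, 1.0, -0.0], [1.0, -0.03, -0.0], [-0.0, -0.0, -1.0]]
contact_force: [0.0, -0.1, -0.8]
opening: 0.548
```

Call:
jog_arm --deltas "55 0 0 0 0 0 0.1448;55 0 0 0 0 0 0.1448;55 0 0 0 0 0 0.1448;55 0 0 0 0 0 0.1448;55 0 0 0 0 0 0.1448;55 0 0 0 0 0 0.1448;55 0 0 0 0 0 0.1448;55 0 0 0 0 0 0.1448;55 0 0 0 0 0 0.1448;55 0 0 0 0 0 0.1448;55 0 0 0 0 0 0"

```text
t: 17.8
position: [629.8, -11.9, 168.6]
tool_rot: [[0.995, 0.097, -0.0], [0.097, -0.995, -0.0], [-0.0, 0.0, -1.0]]
contact_force: [-0.8, -0.0, -0.2]
opening: 0.55
```

Run:
```python
from h import *
for i in range(3):
    s=readout.observe();print(s['t'],s['position'],s['joint_positions']); camera("wrist")
R=s['tool_rot'];print(R, np.arctan2(R[1,1],R[0,1]))
p,d=camera("wrist");cv2.imwrite("pics/w11.png",p)
print(R.T@(np.array([667.4,-64.4,90])-s['position']))
```

```text
17.8 [629.813 -11.929 168.613] [-0.077  0.527  1.343 -0.     1.272  1.397]
17.85 [629.802 -11.704 168.607] [-0.077  0.527  1.343 -0.     1.272  1.392]
17.9 [629.817 -11.458 168.635] [-0.076  0.527  1.343 -0.     1.272  1.39 ]
[[ 0.995  0.104 -0.   ]
 [ 0.104 -0.995 -0.   ]
 [-0.     0.    -1.   ]] -1.4665867336998903
[31.878 56.558 78.637]
```

View pics/w11.png

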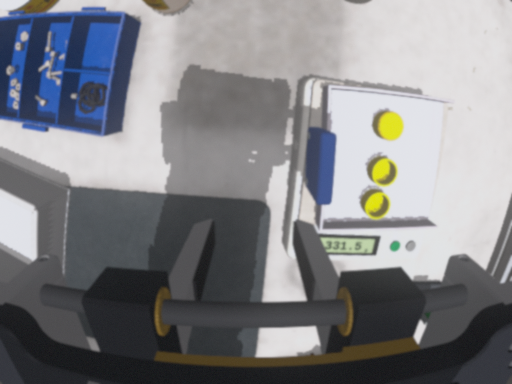

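Call:
jog_arm --deltas "55 11 19 0 0 0 0;55 11 19 0 0 0 0;55 10 18 15 0 0 0;55 0 0 20 0 0 0;55 0 0 0 0 0 0;55 0 0 0 0 0 0"

```text
t: 18.6
position: [667.2, -62.9, 134.0]
tool_rot: [[0.995, 0.102, -0.0], [0.102, -0.995, 0.0], [-0.0, -0.0, -1.0]]
contact_force: [-0.6, 0.1, 1.3]
opening: 0.548
```

Run:
```python
from h import *
s=readout.observe();print(s['t'],s['position'],s['joint_positions']); 
R=s['tool_rot']
p,d=camera("wrist");c=get_calibration("wrist");cv2.imwrite("pics/w12.png",p)
print(R.T@(np.array([667.4,-64.4,90])-s['position']))
q=cv2.resize(p,None,fx=1.5,fy=1.5);draw(q,c,tray_lines(675,-141,-1.472,39),True,1.5);cv2.imwrite("pics/ov3.png",q)
```

```text
18.6 [667.219 -62.855 133.98 ] [-0.149  0.648  1.236 -0.     1.258  1.32 ]
[ 0.037  1.559 43.98 ]
```

View pics/ov3.png

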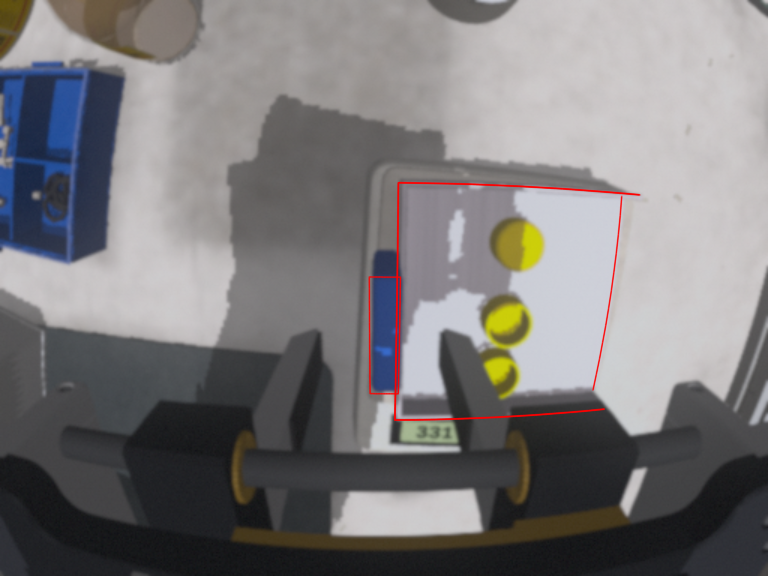

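Call:
jog_arm --deltas "55 0 1 20 0 0 0;55 0 0 20 0 0 0;55 0 0 4 0 0 0;55 0 0 0 0 0 0;0 0 0 0 0 0 0;0 0 0 0 0 0 0;0 0 0 0 0 0 0;0 0 0 0 0 0 0;0 0 0 0 0 0 0;0 0 0 0 0 0 0;0 0 0 0 0 0 0" --newtons 40

```text
t: 19.75
position: [667.5, -64.1, 89.9]
tool_rot: [[0.995, 0.101, 0.0], [0.101, -0.995, -0.0], [0.0, 0.0, -1.0]]
contact_force: [0.1, -1.3, 2.8]
opening: 0.147
```

```bash
python3 - <<'E'
from h import *
s=readout.observe();print(s['t'],s['position'],s['joint_positions'],s['opening']*94,s['contact_force']);
E
python3 yel.py | grep -v " [89]..\.... [2-6]"
```

```text
19.75 [667.481 -64.092  89.902] [-0.15   0.694  1.268 -0.     1.179  1.32 ] 13.787410126065618 [ 0.102 -1.343  2.828]
scene [261.905 120.381] 21 [821.66  432.664  43.64 ] 382.6760778792437 [857.591 480.38    9.   ]
scene [299.188 140.   ] 64 [850.06  253.997  32.293] 44.812505511910075 [874.114 284.848   9.   ]
scene [355.  209.5] 94 [ 705.863 -135.9     56.947] 61.624797597401965 [ 750.833 -100.44     9.   ]
scene [339.148 218.636] 176 [ 650.569 -132.995   53.435] 63.328750848162976 [ 688.195 -100.908    9.   ]
side [226.857 169.143] 21 [ 655.948 -131.784   56.395] 63.00597474483355 [ 688.989 -218.547    9.   ]
side [235.83 170.66] 53 [ 628.106 -124.498   56.527] 63.47851892998833 [ 658.366 -214.886    9.   ]
```

Call:
jog_arm --deltas "0 0 0 -6 0 0 0;0 0 0 -12 0 0 0;0 0 0 -20 0 0 0;0 0 0 -25 -0.03 0 0;0 0 0 -25 -0.04 0 0;0 0 0 -20 -0.03 0 0;0 0 0 -10 0 0 0;0 0 0 -5 0 0 0;0 0 0 0 0 0 0"

```text
t: 20.75
position: [667.0, -60.4, 212.5]
tool_rot: [[0.995, 0.1, 0.01], [0.101, -0.99, -0.099], [-0.0, 0.099, -0.995]]
contact_force: [-0.0, 0.4, -3.0]
opening: 0.147
```

```bash
python3 wc.py 160 w13
python3 - <<'E'
from h import *
s=readout.observe();print(s['opening']*94,s['contact_force'],s['torque'])
p,d=camera("scene");cv2.imwrite("pics/s3.png",p)
E
```

```text
20.75 [666.959 -60.399 212.548] 0.14716264625253883 [-0.109  0.575  1.169 -0.099  1.378  1.379]
[67.579  5.814] [ 48   0  39  16 451] [821.946  91.568 160.   ]
[360.267 175.604] [ 342  156   37   40 1143] [ 705.643 -146.85   160.   ]
[348.948 236.299] [333 220  36  39 769] [ 653.18  -147.907  160.   ]
[344.017 268.318] [327 260  31  24 292] [ 621.785 -150.759  160.   ]
13.617301688052743 [-0.06   0.268 -3.167] [0.169 0.151 0.02 ]
```

View pics/s3.png

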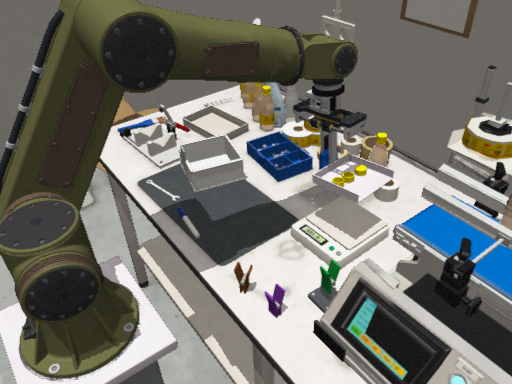

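Run:
```python
from h import *
for n,b in(("scene",(280,185,400,265)),("side",(180,140,280,210))):
    p,d=camera(n);c=get_calibration(n);W=cloud(c,d)
    m=(abs(W[...,0]-670)<110)&(abs(W[...,1]+140)<110)&(abs(W[...,2]-41)<4.0)
    lab=m.astype(np.uint8);k,l,st,ce=cv2.connectedComponentsWithStats(lab)
    i=1+np.argmax(st[1:,4]);Q=W[l==i]
    r=cv2.minAreaRect(np.ascontiguousarray(Q[:,:2],dtype=np.float32));print(n,len(Q),r,Q[:,2].mean())
    q=cv2.resize(p[b[1]:b[3],b[0]:b[2]],None,fx=6,fy=6,interpolation=cv2.INTER_CUBIC);cv2.imwrite(f"pics/pan_{n}.png",q)
```

```text
scene 1997 ((672.3394165039062, -139.99302673339844), (152.24961853027344, 162.28179931640625), 2.036569118499756) 39.151263782151375
side 1334 ((673.2875366210938, -137.08444213867188), (150.62826538085938, 165.55577087402344), 1.6639397144317627) 41.898050897744945
```

View pics/pan_scene.png

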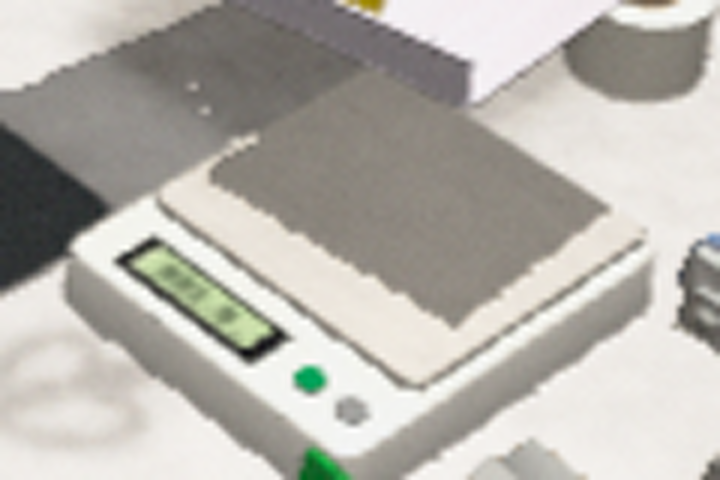

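Call:
jog_arm --deltas "0 -8 -0.8 0 0 0 0;0 -20 -2 0 0 0 0;0 -30 -3 0 0 0 0;0 -35 -3.5 0 0 0 0;0 -35 -3.5 0 0 0 0;0 -30 -3 0 0 0 0;0 -20 -2 0 0 0 0;0 -8 -0.8 0 0 0 0;0 0 0 0 0 0 0;0 0 0 0 0 0 0"

```text
t: 21.95
position: [480.7, -60.7, 210.8]
tool_rot: [[0.995, 0.1, 0.011], [0.101, -0.99, -0.099], [0.001, 0.1, -0.995]]
contact_force: [-0.2, 0.2, -2.8]
opening: 0.144
```

```bash
python3 wc.py 160 w14;python3 - <<'E'
from h import *
s=readout.observe();R=s['tool_rot'];print(R,np.arctan2(R[1,1],R[0,1]),s['opening']*94)
E
```

```text
21.95 [480.707 -60.708 210.759] 0.14447065697388403 [-0.152  0.159  1.738 -0.103  1.221  1.352]
[360.404 175.066] [ 342  155   37   40 1123] [ 520.176 -146.326  160.   ]
[348.602 236.162] [333 220  36  38 733] [ 467.839 -146.974  160.   ]
[343.653 268.606] [327 262  31  21 251] [ 436.308 -149.866  160.   ]
[[ 0.995  0.1    0.01 ]
 [ 0.101 -0.99  -0.099]
 [ 0.     0.1   -0.995]] -1.4697951183108842 13.922767274730107
```

View pics/w14.png

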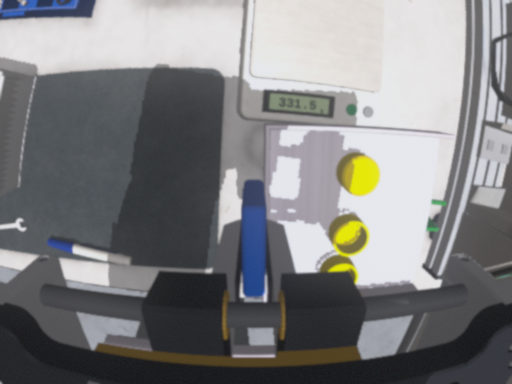

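Call:
jog_arm --deltas "0 0 0 0 0 0.005 -0.0498;0 0 0 0 0 0.009 -0.0896;0 0 0 0 0 0.012 -0.1194;0 0 0 0 0 0.012 -0.1194;0 0 0 0 0 0.012 -0.1194;0 0 0 0 0 0.012 -0.1194;0 0 0 0 0 0.012 -0.1194;0 0 0 0 0 0.012 -0.1194;0 0 0 0 0 0.012 -0.1194;0 0 0 0 0 0.012 -0.1194;0 0 0 0 0 0.009 -0.0896;0 0 0 0 0 0.005 -0.0498"

```text
t: 23.2
position: [480.7, -60.8, 210.3]
tool_rot: [[0.224, 0.97, 0.097], [0.975, -0.223, -0.022], [-0.0, 0.099, -0.995]]
contact_force: [0.0, 0.1, -1.9]
opening: 0.149
```

```bash
python3 wc.py 160 w15;python3 - <<'E'
from h import *
s=readout.observe();R=s['tool_rot'];print(R,np.arctan2(R[1,1],R[0,1]),s['opening']*94)
E
```

```text
23.2 [480.661 -60.752 210.33 ] 0.14855719728073988 [-0.2    0.115  1.788 -0.003  1.139  0.027]
[509.059   4.216] [506   0   6  12  51] [800.187  89.004 160.   ]
[359.843 175.11 ] [ 342  155   37   40 1150] [574.206 -51.04  160.   ]
[345.533 246.274] [ 324  220   45   63 1132] [ 554.907 -109.537  160.   ]
[[ 0.222  0.97   0.097]
 [ 0.975 -0.221 -0.022]
 [-0.     0.099 -0.995]] -0.22410747929026842 13.814603185450428
```

View pics/w15.png

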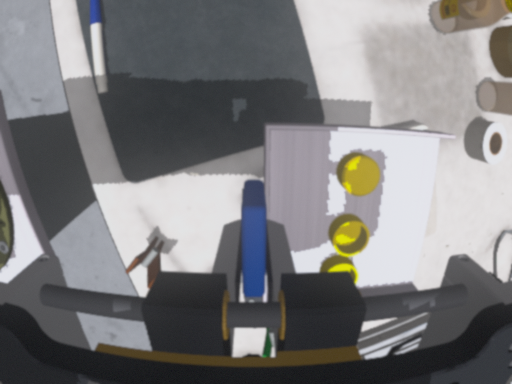

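Call:
jog_arm --deltas "0 0 0 0 0 0.005 -0.0498;0 0 0 0 0 0.01 -0.0995;0 0 0 0 0 0.014 -0.1393;0 0 0 0 0 0.014 -0.1393;0 0 0 0 0 0.014 -0.1393;0 0 0 0 0 0.014 -0.1393;0 0 0 0 0 0.014 -0.1393;0 0 0 0 0 0.014 -0.1393;0 0 0 0 0 0.014 -0.1393;0 0 0 0 0 0.014 -0.1393;0 0 0 0 0 0.014 -0.1393;0 0 0 0 0 0.01 -0.0995"

```text
t: 24.45
position: [480.6, -60.8, 210.4]
tool_rot: [[-0.959, 0.281, 0.028], [0.282, 0.955, 0.096], [0.001, 0.1, -0.995]]
contact_force: [-0.7, 0.5, -3.1]
opening: 0.149
```

Call:
jog_arm --deltas "0 0 0 0 0 0.005 -0.0498;0 0 0 0 0 0 0;0 0 0 0 0 0 0"

```text
t: 24.75
position: [480.4, -60.7, 210.4]
tool_rot: [[-0.971, 0.239, 0.024], [0.24, 0.966, 0.097], [0.0, 0.1, -0.995]]
contact_force: [-0.7, 0.2, -2.7]
opening: 0.15
```

```bash
python3 wc.py 160 w16;python3 - <<'E'
from h import *
s=readout.observe();R=s['tool_rot'];print(R,np.arctan2(R[1,1],R[0,1]),s['opening']*94)
print(R.T@(np.array([515.5,212.5,215])-s['position']))
E
```

```text
24.75 [480.383 -60.691 210.428] 0.14955711269050986 [-0.253  0.165  1.731  0.106  1.249 -1.615]
[359.916 175.046] [ 341  155   38   40 1167] [472.938  32.745 160.   ]
[344.638 247.203] [ 321  220   47   62 1206] [531.778  11.491 160.   ]
[386.187 337.173] [379 332  16  12  75] [668.971  51.468 160.   ]
[[-0.971  0.239  0.024]
 [ 0.24   0.966  0.097]
 [ 0.     0.1   -0.995]] 1.3285871095940138 13.639556995917289
[ 31.35  272.719  22.892]
```

Call:
jog_arm --deltas "0 1 8 0.7 0 0 0;0 2 18 1.5 0 0 0;0 3 26 2.2 0 0 0;0 3 28 2.4 0 0 0;0 3 28 2.4 0 0 0;0 3 28 2.4 0 0 0;0 3 28 2.4 0 0 0;0 3 28 2.4 0 0 0;0 3 26 2.2 0 0 0;0 3 22 1.9 0 0 0;0 2 18 1.5 0 0 0;0 1 10 0.8 0 0 0"

```text
t: 26.0
position: [514.7, 209.4, 214.7]
tool_rot: [[-0.971, 0.236, 0.023], [0.237, 0.967, 0.097], [0.0, 0.1, -0.995]]
contact_force: [1.1, 0.5, -3.2]
opening: 0.145
```

Call:
jog_arm --deltas "0 1 4 0.3 0 0 0;0 0 0 0 0 0 0;0 0 0 0 0 0 0"

```text
t: 26.3
position: [514.9, 211.3, 214.9]
tool_rot: [[-0.971, 0.237, 0.024], [0.239, 0.966, 0.097], [0.0, 0.1, -0.995]]
contact_force: [-0.4, 0.4, -3.6]
opening: 0.147
```

```bash
python3 wc.py 160 w17;python3 - <<'E'
from h import *
s=readout.observe();R=s['tool_rot'];print(R,np.arctan2(R[1,1],R[0,1]),s['opening']*94)
print(R.T@(np.array([515.5,212.5,215])-s['position']))
print('lip',s['position']+R@[0,147,47])
for n in("scene","side"):
    p,d=camera(n);cv2.imwrite(f"pics/{n}4.png",p)
E
```

```text
26.3 [514.916 211.283 214.922] 0.1474117466406501 [ 0.285  0.294  1.561  0.092  1.237 -1.073]
[359.19  175.188] [ 341  156   38   39 1150] [508.924 305.989 160.   ]
[343.71  246.996] [ 321  221   47   61 1082] [568.635 284.211 160.   ]
[411.065 319.323] [407 316   8   8  31] [696.354 358.714 160.   ]
[[-0.971  0.238  0.024]
 [ 0.239  0.966  0.097]
 [-0.     0.1   -0.995]] 1.3297377853458525 13.916536874763286
[-0.211  1.377  0.109]
lip [551.007 357.809 182.913]
```

View pics/side4.png

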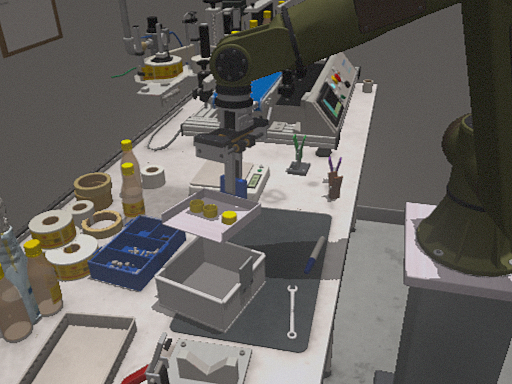

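View pics/scene4.png

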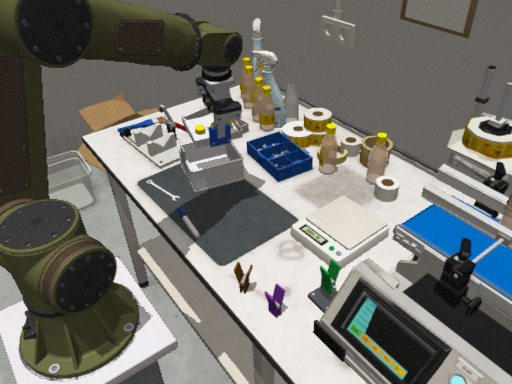

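Call:
jog_arm --deltas "0 0 0 0 0.06 0 0;0 0 0 0 0.08 0 0;0 0 0 0 0.08 0 0;0 0 0 0 0.08 0 0;0 0 0 0 0.06 0 0;0 0 0 0 0.06 0 0;0 0 0 0 0.06 0 0;0 0 0 0 0.06 0 0;0 0 0 0 0.06 0 0;0 0 0 0 0.06 0 0;0 0 0 0 0.06 0 0;0 0 0 0 0.06 0 0"

```text
t: 27.65
position: [515.1, 211.6, 215.0]
tool_rot: [[-0.971, 0.185, -0.15], [0.239, 0.754, -0.612], [-0.0, -0.63, -0.777]]
contact_force: [-0.5, -0.4, -2.6]
opening: 0.15
```

```bash
python3 wc.py 90 w18;python3 - <<'E'
from h import *
s=readout.observe();R=s['tool_rot'];print(R,s['opening']*94,s['contact_force'])
print('lip',s['position']+R@[0,147,47])
for n in("scene","side"):
    p,d=camera(n);cv2.imwrite(f"pics/{n}5.png",p)
E
```

```text
27.65 [515.105 211.608 214.976] 0.1499094692999518 [ 0.527  0.605  1.243 -0.482  1.78  -0.786]
[372.345 174.035] [ 352  155   41   40 1273] [496.987 247.563  90.   ]
[359.195 248.17 ] [ 334  215   49   76 1938] [566.089 226.958  90.   ]
[[-0.971  0.183 -0.152]
 [ 0.238  0.752 -0.615]
 [ 0.001 -0.634 -0.774]] 13.673864748868187 [-0.658  0.373 -2.61 ]
lip [534.547 293.48   84.505]
```

View pics/side5.png

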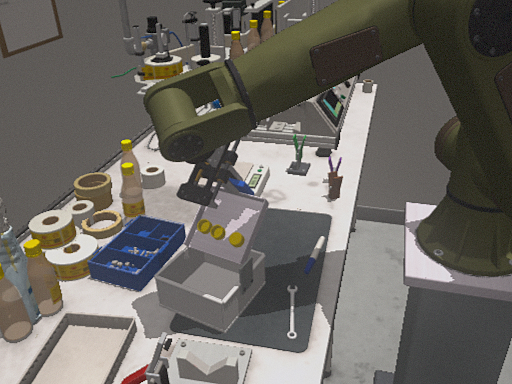

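View pics/scene5.png

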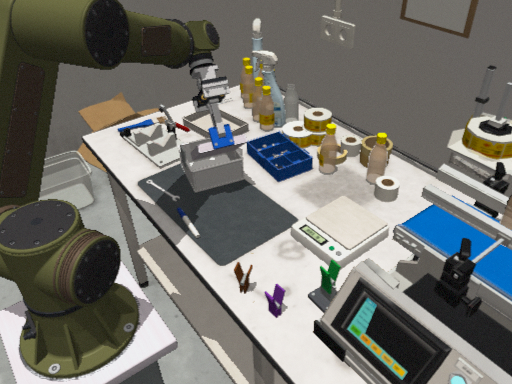

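View pics/w18.png

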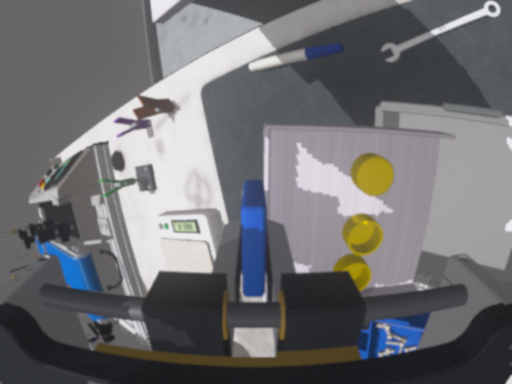

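Call:
jog_arm --deltas "0 0 1.1 -2.6 0.03 0 0;0 0 1.1 -2.6 0.03 0 0;0 0 1.1 -2.6 0.03 0 0;0 0 1.1 -2.6 0.03 0 0;0 0 1.1 -2.6 0.03 0 0;0 0 1.1 -2.6 0.03 0 0;0 0 0 0 0 0 0;0 0 0 0 0 0 0;0 0 0 0 0 0 0"

```text
t: 28.7
position: [518.5, 227.3, 222.1]
tool_rot: [[-0.971, 0.155, -0.18], [0.238, 0.633, -0.737], [0.0, -0.758, -0.652]]
contact_force: [-2.8, 3.0, 4.9]
opening: 0.148
```

```bash
python3 wc.py 90 w19;python3 - <<'E'
from h import *
s=readout.observe();R=s['tool_rot'];print(R,s['opening']*94,s['contact_force'])
print('lip',s['position']+R@[0,147,47])
for n in("scene","side"):
    p,d=camera(n);cv2.imwrite(f"pics/{n}6.png",p)
E
```

```text
28.7 [518.469 227.282 222.127] 0.14843117356150853 [ 0.577  0.708  1.134 -0.589  1.937 -0.784]
[509.841 181.063] [508 171   4  21  63] [505.35  357.703  90.   ]
[503.283 247.74 ] [490 213  22  61 847] [555.293 353.384  90.   ]
[[-0.971  0.155 -0.18 ]
 [ 0.238  0.633 -0.737]
 [ 0.    -0.758 -0.652]] 13.503367767120931 [-2.619  2.303  5.635]
lip [532.752 285.71   80.003]
```

View pics/side6.png

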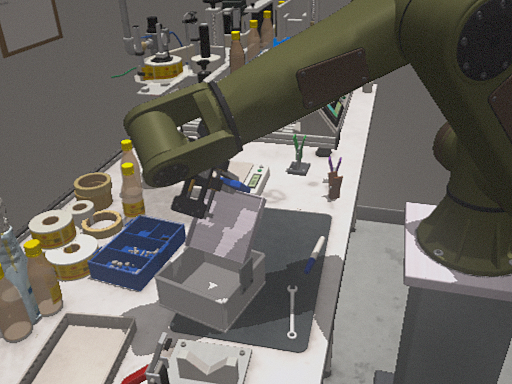

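View pics/w19.png

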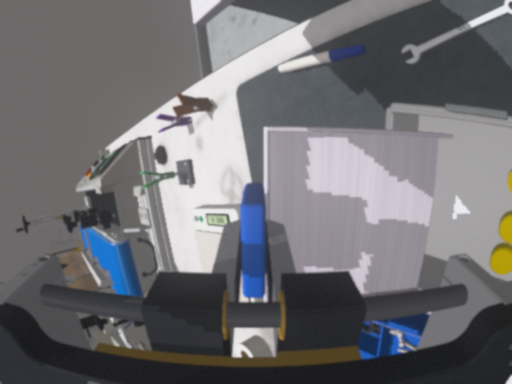

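Call:
jog_arm --deltas "0 0 -7.6 -6.5 0 0 0;0 0 -15 -13 0 0 0;0 0 -15 -13 0 0 0;0 0 0 0 -0.1 0 0;0 0 0 0 -0.1 0 0;0 0 0 0 -0.12 0 0;0 0 0 0 -0.12 0 0;0 0 0 0 -0.12 0 0;0 0 0 0 -0.12 0 0;0 0 0 0 -0.12 0 0;0 0 0 0 -0.06 0 0;0 0 0 0 0 0 0"

```text
t: 30.05
position: [518.5, 225.6, 272.0]
tool_rot: [[-0.971, 0.239, -0.0], [0.239, 0.971, -0.0], [0.0, -0.0, -1.0]]
contact_force: [0.3, -0.1, -2.2]
opening: 0.149
```

```bash
python3 wc.py 20 w20;python3 - <<'E'
from h import *
s=readout.observe();R=s['tool_rot'];print(R,s['opening']*94,s['contact_force'],s['torque'])
for n in("scene","side"):
    p,d=camera(n);cv2.imwrite(f"pics/{n}7.png",p)
E
python3 yel.py
```

```text
30.05 [518.52  225.589 271.973] 0.14887451140156305 [ 0.346  0.305  1.411 -0.     1.426 -0.984]
[237.088 344.382] [234 340   8  10  34] [848.636 112.228  20.   ]
[[-0.971  0.239 -0.001]
 [ 0.239  0.971 -0.002]
 [ 0.    -0.002 -1.   ]] 13.955527002028866 [-0.288 -0.681 -2.046] [-0.129  0.012 -0.006]
scene [250.375  96.25 ] 16 [889.953 597.089  55.565] 70.34705380501397 [943.673 674.552   9.   ]
scene [261.639 118.556] 36 [821.024 431.524  49.925] 68.86850628596046 [865.35  492.409   9.   ]
scene [270.818 118.545] 22 [845.108 409.619  47.296] 65.78125834209415 [892.368 470.553   9.   ]
scene [322.865 125.836] 207 [897.105 225.399  87.356] 166.80486194376957 [1006.573  306.325    9.   ]
scene [300.014 140.108] 74 [851.638 252.253  30.981] 43.41640474279077 [875.885 282.486   9.   ]
scene [221.362 157.638] 58 [592.574 345.566  21.697] 27.13471605077706 [599.843 361.231   9.   ]
scene [211.431 160.379] 58 [558.448 351.882  20.981] 25.05109806117295 [565.267 367.933   9.   ]
scene [198.383 163.433] 60 [515.224 363.178  21.361] 25.79045150152121 [522.295 379.352   9.   ]
```

View pics/side7.png

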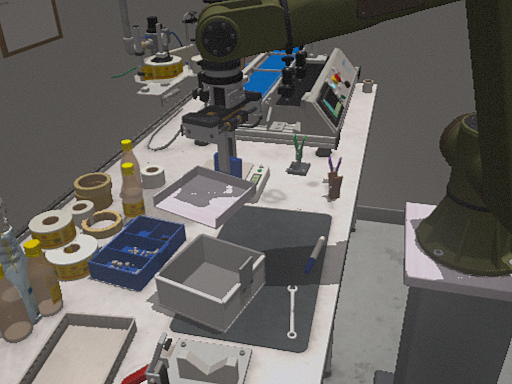

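View pics/w20.png

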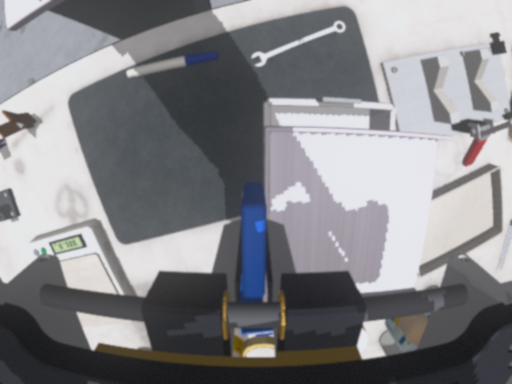

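Call:
jog_arm --deltas "0 -3 -15 0 0 0 0;0 -4 -35 0 0 0 0;0 -4 -42 0 0 0 0;0 -4 -45 10 0 0 0;0 -4 -45 10 0 0 0;0 -4 -45 10 0 0 0;0 -4 -40 10 0 0 0;0 -4 -20 0 0 0 0;0 0 0 0 0 0 0.05;0 0 0 0 0 0 0.1;0 0 0 0 0 0 0.14;0 0 0 0 0 0 0.14"

```text
t: 31.5
position: [480.1, -59.7, 231.3]
tool_rot: [[-0.78, 0.626, -0.001], [0.626, 0.78, -0.0], [0.0, -0.001, -1.0]]
contact_force: [-0.2, 0.1, -2.9]
opening: 0.148
```

Call:
jog_arm --deltas "0 0 0 0 0 0 0.14;0 0 0 0 0 0 0.14;0 0 0 0 0 0 0.14;0 0 0 0 0 0 0.14;0 0 0 0 0 0 0.14;0 0 0 0 0 0 0.14;0 0 0 0 0 0 0.14;0 0 0 0 0 0 0.14;0 0 0 0 0 0 0.14;0 0 0 0 0 0 0.14;0 0 0 0 0 0 0.14;0 0 0 0 0 0 0.14"

```text
t: 32.7
position: [480.1, -59.6, 231.3]
tool_rot: [[0.707, 0.707, -0.001], [0.707, -0.707, -0.0], [-0.001, -0.001, -1.0]]
contact_force: [0.1, -0.8, -1.9]
opening: 0.146
```

Call:
jog_arm --deltas "0 0 0 0 0 0 0.14;0 0 0 0 0 0 0.14;0 0 0 0 0 0 0.14;0 0 0 0 0 0 0.14;0 0 0 0 0 0 0.1;0 0 0 0 0 0 0.03;0 0 0 0 0 0 0"

```text
t: 33.4
position: [480.2, -59.5, 231.3]
tool_rot: [[0.995, 0.101, -0.001], [0.101, -0.995, -0.0], [-0.001, -0.0, -1.0]]
contact_force: [-0.2, -0.2, -1.7]
opening: 0.147
```

Run:
```python
from h import *
for i in range(2):
    s=readout.observe();R=s['tool_rot'];camera("wrist")
print(s['t'],s['position'],R,np.arctan2(R[1,1],R[0,1]),s['opening']*94,s['contact_force'])
print(R.T@(np.array([667.5,-64.1,s['position'][2]])-s['position']))
```

```text
33.45 [480.262 -59.437 231.322] [[ 0.995  0.102 -0.   ]
 [ 0.102 -0.995  0.   ]
 [-0.    -0.    -1.   ]] -1.468378119997358 13.729443754747884 [-0.183  0.684 -2.377]
[185.78   23.782  -0.081]
```

Moving above the pan at about z = 130.

Call:
jog_arm --deltas "0 15 2 0 0 0 0;0 30 4 0 0 0 0;0 35 4.5 0 0 0 0;0 35 4.5 0 0 0 0;0 35 4.5 10 0 0 0;0 25 3 25 0 0 0;0 11 1.5 35 0 0 0;0 0 0 25 0 0 0;0 0 0 8 0 0 0;0 0 0 0 0 0 0;0 0 0 0 0 0 0"

```text
t: 34.6
position: [668.4, -64.4, 130.2]
tool_rot: [[0.995, 0.101, 0.002], [0.101, -0.995, -0.0], [0.002, 0.0, -1.0]]
contact_force: [0.8, -0.2, -1.8]
opening: 0.148
```

Run:
```python
from h import *
for i in range(2):
    s=readout.observe();R=s['tool_rot'];p,d=camera("wrist")
cv2.imwrite("pics/w21.png",p)
print(s['t'],s['position'],np.arctan2(R[1,1],R[0,1]),s['opening']*94,s['contact_force'])
print(R.T@(np.array([666.5,-63.1,90])-s['position']))
```

```text
34.65 [668.543 -64.37  130.494] -1.4692030809727623 13.825773608589277 [-0.455  0.959 -1.266]
[-2.017 -1.49  40.488]
```

View pics/w21.png

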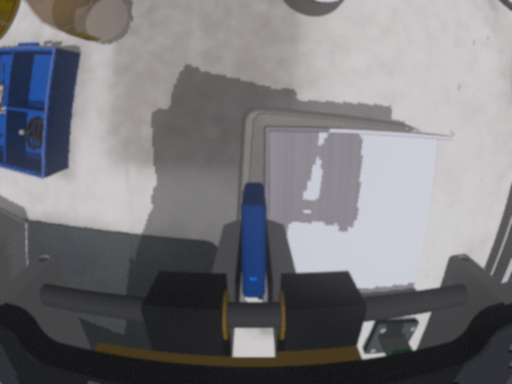

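Call:
jog_arm --deltas "0 -1 -1 15 0 0 0;0 -1 0 15 0 0 0;0 0 0 7 0 0 0;0 0 0 2 0 0 0;0 0 0 0 0 0 0;0 0 0 0 0 0 0"

```text
t: 35.3
position: [665.5, -63.4, 89.2]
tool_rot: [[0.995, 0.101, -0.001], [0.101, -0.995, 0.0], [-0.001, -0.0, -1.0]]
contact_force: [-5.5, 1.0, 6.0]
opening: 0.145
```

Call:
jog_arm --deltas "0 0 0 1 0 0 0;0 0 0 0 0 0 0;0 0 0 0 0 0 0"

```text
t: 35.6
position: [665.5, -63.3, 89.2]
tool_rot: [[0.995, 0.101, -0.001], [0.101, -0.995, 0.0], [-0.001, -0.0, -1.0]]
contact_force: [-9.4, 1.1, 14.4]
opening: 0.144
```

Call:
jog_arm --deltas "0 0 0 -1 0 0 0;0 0 0 0 0 0 0;32 0 0 0 0 0 0;32 0 0 0 0 0 0;32 0 0 0 0 0 0;32 0 0 -20 0 0 0;32 0 0 -40 0 0 0;32 0 0 -40 0 0 0;32 0 0 -20 0 0 0;32 -30 0 0 0 0 0;32 -40 0 0 0 0 0"

```text
t: 36.7
position: [595.9, -70.5, 209.2]
tool_rot: [[0.995, 0.102, 0.001], [0.102, -0.995, 0.0], [0.001, -0.0, -1.0]]
contact_force: [0.9, 0.3, 0.2]
opening: 0.319
```

```bash
python3 - <<'E'
from h import *
s=readout.observe();print(s['t'],s['position'],s['opening']*94,s['contact_force'])
for n,b in(("scene",(290,180,400,260)),("side",(180,140,280,210))):
    p,d=camera(n);c=get_calibration(n);W=cloud(c,d)
    q=cv2.resize(p[b[1]:b[3],b[0]:b[2]],None,fx=6,fy=6,interpolation=cv2.INTER_CUBIC);draw(q,c,tray_lines(673,-140,-1.47,39.),False,6,b[:2]);cv2.imwrite(f"pics/ovb_{n}.png",q)
    m=(abs(W[...,0]-673)<50)&(abs(W[...,1]+140)<50)&(abs(W[...,2]-43)<15)
    Q=W[m];A=np.c_[Q[:,:2]-[673,-140],np.ones(len(Q))];print(n,len(Q),np.linalg.lstsq(A,Q[:,2],rcond=None)[0])
E
python3 yel.py
```

```text
36.7 [595.934 -70.491 209.183] 29.965594833844953 [0.888 0.251 0.18 ]
scene 924 [-0.002 -0.002 41.823]
side 216 [ 0.007  0.006 45.447]
scene [250.2    96.067] 15 [889.077 596.731  56.32 ] 67.82024366997446 [944.112 676.401   9.   ]
scene [264.491 118.415] 53 [823.157 424.078  50.81 ] 66.92619975126466 [874.399 486.475   9.   ]
scene [221.316 157.579] 57 [592.161 344.231  21.301] 26.457859517143813 [599.916 361.628   9.   ]
scene [211.474 160.175] 57 [556.4   352.073  21.641] 28.147189737369537 [566.019 368.881   9.   ]
scene [198.356 163.373] 59 [513.919 361.514  21.696] 25.64417983313394 [522.405 379.715   9.   ]
side [ 51.867 291.4  ] 15 [822.491 446.765  60.975] 68.49865445836917 [870.077 400.317   9.   ]
```

View pics/ovb_scene.png

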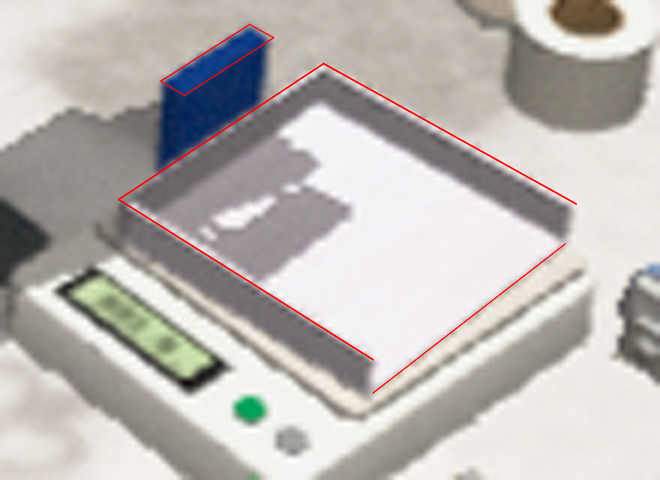

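View pics/ovb_side.png

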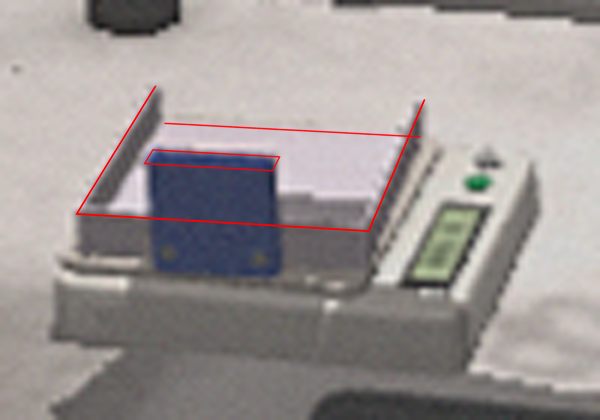

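Call:
jog_arm --deltas "65 0 0 0 0 0 -0.1414;65 0 0 0 0 0 -0.1414;65 0 0 0 0 0 -0.1414;65 0 0 0 0 0 -0.1414;65 0 0 0 0 0 -0.1414;65 0 0 0 0 0 -0.1414;65 0 0 0 0 0 -0.1414;65 0 0 0 0 0 -0.1414;65 0 0 0 0 0 -0.1414;65 0 0 0 0 0 -0.1414;65 -40 -20 0 0 0 0;65 -40 -20 0 0 0 0"

```text
t: 38.1
position: [552.5, -148.6, 209.1]
tool_rot: [[0.053, 0.999, 0.001], [0.999, -0.053, 0.0], [0.0, 0.001, -1.0]]
contact_force: [0.3, -0.6, -0.4]
opening: 0.647
```

Call:
jog_arm --deltas "65 -40 -25 0 0 0 0;65 -40 -25 0 0 0 0;65 0 -20 0 0 0 0;65 0 0 0 0 0 0;65 0 0 0 0 0 0"

```text
t: 38.6
position: [478.6, -224.3, 209.7]
tool_rot: [[0.055, 0.998, 0.001], [0.998, -0.055, -0.0], [-0.0, 0.001, -1.0]]
contact_force: [0.1, 0.4, 0.5]
opening: 0.647
```

Run:
```python
from h import *
s=readout.observe();R=s['tool_rot'];p,d=camera("wrist");c=get_calibration("wrist")
cv2.imwrite("pics/w22.png",p)
print(s['t'],s['position'],s['joint_positions'],np.arctan2(R[1,1],R[0,1]),s['opening']*94)
q=cv2.resize(p[0:330,100:420],None,fx=2,fy=2);cv2.imwrite("pics/w22c.png",q[:600])
```

```text
38.6 [ 478.593 -224.349  209.664] [-0.508  0.267  1.606  0.     1.268 -0.452] -0.05552386952848045 60.771402078292425
```

View pics/w22.png

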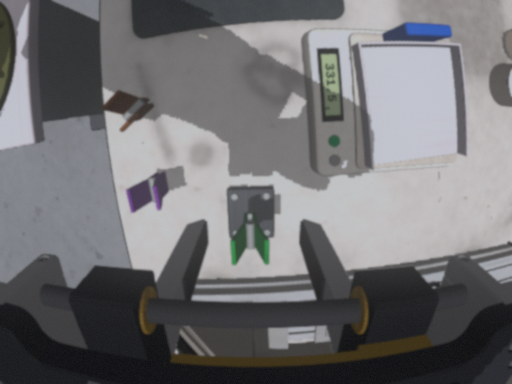

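Run:
```python
import cv2
p=cv2.imread("pics/w22.png");cv2.imwrite("pics/w22c.png",cv2.resize(p[170:290,190:310],None,fx=5,fy=5,interpolation=cv2.INTER_CUBIC))
```

```text
(no output)
```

View pics/w22c.png

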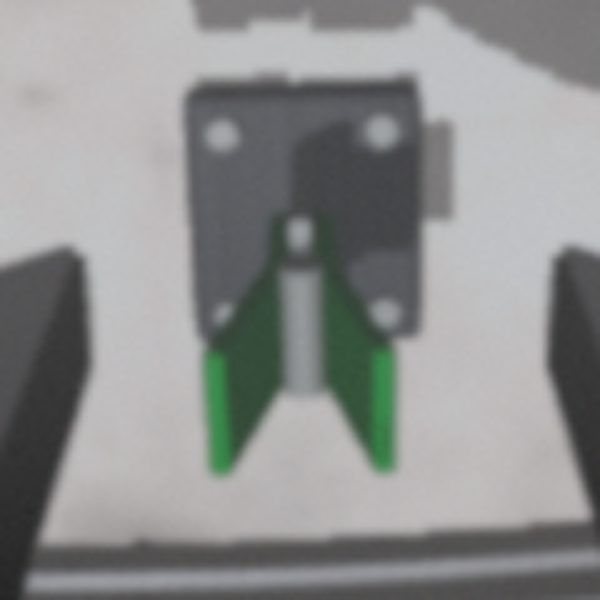

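```bash
cat > cl.py <<'E'
from h import *
c=get_calibration("wrist")
for n,pt,z in (("Lt",(205,347),111),("Lb",(210,475),111),("Rt",(396,347),111),("Rb",(397,473),111),("st_tl",(188,88),12),("st_tr",(418,85),12),("st_br",(420,335),12),("st_bl",(200,335),12)):
    print(n,onplane(c,(190+pt[0]/5-.4,170+pt[1]/5-.4),z,True))
E
python3 cl.py
```

```text
Lt [ 455.322 -265.136  111.   ]
Lb [ 453.827 -293.697  111.   ]
Rt [ 491.704 -267.117  111.   ]
Rb [ 490.946 -295.235  111.   ]
st_tl [ 445.87 -241.74   12.  ]
st_tr [ 503.015 -244.154   12.   ]
st_br [ 501.26 -312.74   12.  ]
st_bl [ 443.299 -309.536   12.   ]
```

Call:
jog_arm --deltas "65 -28 -1 0 0 0 0;65 -27 -2 0 0 0 0;65 0 0 25 0 0 0;65 0 0 25 0 0 0;65 0 0 0 0 0 0;65 0 0 0 0 0 0"

```text
t: 39.25
position: [472.4, -278.6, 159.7]
tool_rot: [[0.054, 0.999, -0.0], [0.999, -0.054, 0.0], [0.0, -0.0, -1.0]]
contact_force: [-0.5, 0.0, 0.6]
opening: 0.653
```

Run:
```python
from h import *
s=readout.observe();R=s['tool_rot'];p,d=camera("wrist");c=get_calibration("wrist")
cv2.imwrite("pics/w23.png",p[100:,100:420].repeat(2,0).repeat(2,1))
print(s['t'],s['position'],s['joint_positions'],np.arctan2(R[1,1],R[0,1]),s['contact_force'])
print(R.T@(np.array([472.7,-279.5,100])-s['position']))
```

```text
39.25 [ 472.381 -278.601  159.732] [-0.6    0.361  1.604  0.     1.177 -0.546] -0.05431641814175823 [-0.5    0.022  0.609]
[-0.904  0.373 59.732]
```

View pics/w23.png

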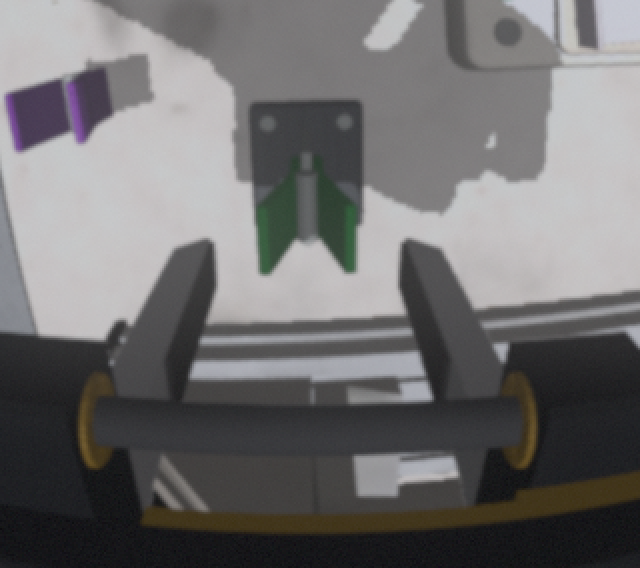

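Call:
jog_arm --deltas "65 -1 0 25 0 0 0;65 0 0 25 0 0 0;65 0 0 10 0 0 0;65 0 0 0 0 0 0;10 0 0 0 0 0 0;10 0 0 0 0 0 0;10 0 0 0 0 0 0;10 0 0 0 0 0 0;10 0 0 0 0 0 0;10 0 0 0 0 0 0" --newtons 20

```text
t: 40.3
position: [472.0, -280.2, 100.4]
tool_rot: [[0.055, 0.998, 0.002], [0.998, -0.055, -0.001], [-0.001, 0.002, -1.0]]
contact_force: [-1.9, 1.0, 12.9]
opening: 0.178
```

Run:
```python
from h import *
s=readout.observe();R=s['tool_rot'];p,d=camera("wrist");c=get_calibration("wrist")
print(s['t'],s['position'],s['opening']*94,s['contact_force'])
p,d=camera("side");cv2.imwrite("pics/sd8.png",cv2.resize(p[90:200,250:370],None,fx=5,fy=5,interpolation=cv2.INTER_CUBIC))
```

```text
40.3 [ 471.994 -280.249  100.398] 16.770489946687395 [-1.946  1.014 12.881]
```

View pics/sd8.png

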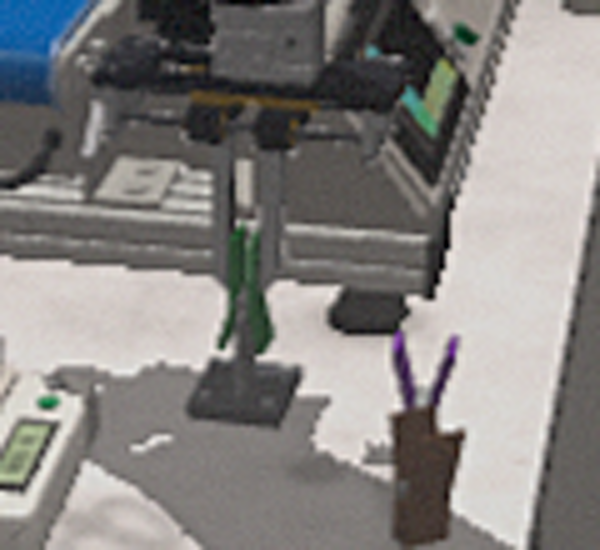

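Call:
jog_arm --deltas "10 0 0 -5 0 0 0;10 0 0 -15 0 0 0;10 0 0 -20 0 0 0;10 0 0 -30 0 0 0;10 0 0 -30 0 0 0;10 0 0 0 0 0 0;10 0 0 0 0 0 0" --newtons 25

```text
t: 41.1
position: [471.3, -279.9, 199.4]
tool_rot: [[0.055, 0.998, 0.0], [0.998, -0.055, 0.0], [0.0, 0.0, -1.0]]
contact_force: [0.3, -0.7, -1.2]
opening: 0.177
```

Run:
```python
from h import *
s=readout.observe();R=s['tool_rot'];p,d=camera("wrist");cv2.imwrite("pics/w24.png",p)
print(s['t'],s['position'],s['opening']*94,s['contact_force'])
p,d=camera("side");cv2.imwrite("pics/sd9.png",cv2.resize(p[60:200,230:370],None,fx=4,fy=4,interpolation=cv2.INTER_CUBIC))
p,d=camera("scene");cv2.imwrite("pics/sc9.png",cv2.resize(p[180:330,270:420],None,fx=4,fy=4,interpolation=cv2.INTER_CUBIC))
```

```text
41.1 [ 471.337 -279.899  199.398] 16.637460451456025 [ 0.301 -0.673 -1.239]
```

View pics/sd9.png

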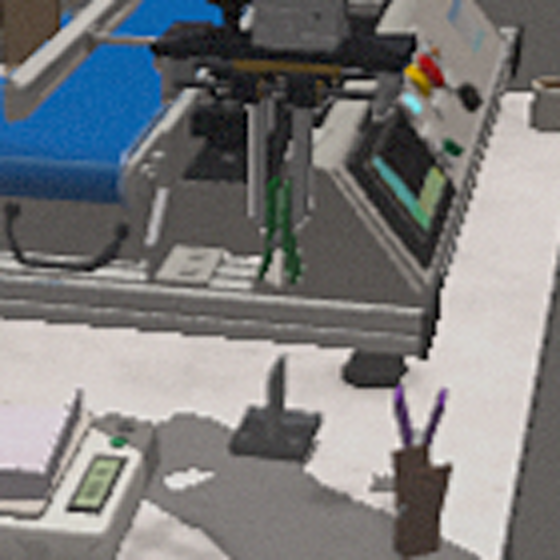

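View pics/sc9.png

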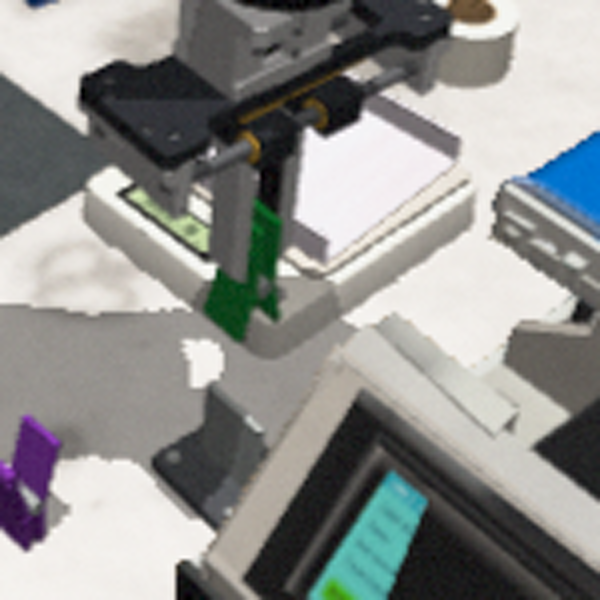

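View pics/w24.png

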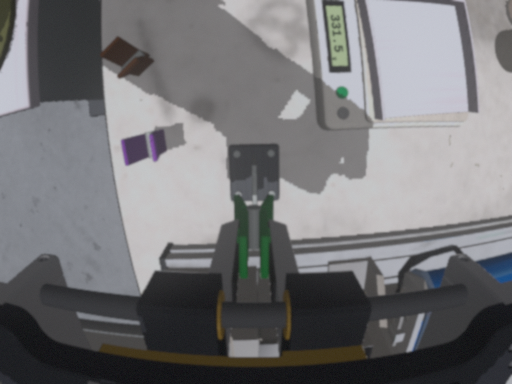

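Call:
jog_arm --deltas "10 15 -1 -5 0 0 0;10 35 -3 -5 0 0 0;10 44 -4 -5 0 0 0;10 44 -4 0 0 0 0;10 44 -4 0 0 0 0;10 44 -4 0 0 0 0;10 44 -4 0 0 0 0;10 44 -4 0 0 0 0;10 44 -4 0 0 0 0;10 44 -4 0 0 0 0;10 44 -3 0 0 0 0;10 44 -3 0 0 0 0"

```text
t: 42.45
position: [455.4, 214.0, 214.4]
tool_rot: [[0.055, 0.998, -0.0], [0.998, -0.055, 0.0], [0.0, -0.0, -1.0]]
contact_force: [0.8, -0.2, -1.1]
opening: 0.183
```

Call:
jog_arm --deltas "10 35 -3 0 0 0 0;10 20 -2 0 0 0 0;10 0 0 0 0 0 0.0875;10 0 0 0 0 0 0.0875;10 0 0 0 0 0 0;10 0 0 0 0 0 0"

```text
t: 43.05
position: [454.2, 267.0, 214.4]
tool_rot: [[0.226, 0.974, -0.0], [0.974, -0.226, 0.0], [0.0, -0.0, -1.0]]
contact_force: [0.6, -0.8, -0.9]
opening: 0.18
```

Run:
```python
from h import *
s=readout.observe();R=s['tool_rot'];c=get_calibration("wrist");p,d=camera("wrist");cv2.imwrite("pics/w25.png",p)
print(s['t'],s['position'],np.arctan2(R[1,1],R[0,1]),s['opening']*94,s['contact_force'],s['joint_positions'])
q=cv2.resize(p,None,fx=1.5,fy=1.5);draw(q,c,tub_lines(535,320,-.23),True,1.5);cv2.imwrite("pics/ov4.png",q)
for n,b in(("scene",(150,110,280,210)),("side",(140,220,280,340))):
    p,d=camera(n);c=get_calibration(n)
    q=cv2.resize(p[b[1]:b[3],b[0]:b[2]],None,fx=5,fy=5,interpolation=cv2.INTER_CUBIC);draw(q,c,tub_lines(535,320,-.23),False,5,b[:2]);cv2.imwrite(f"pics/ovt_{n}.png",q)
```

```text
43.05 [454.17  267.041 214.382] -0.22766470862374932 16.902795784062008 [ 0.552 -0.758 -0.904] [0.462 0.26  1.603 0.    1.279 0.689]
```

View pics/ov4.png

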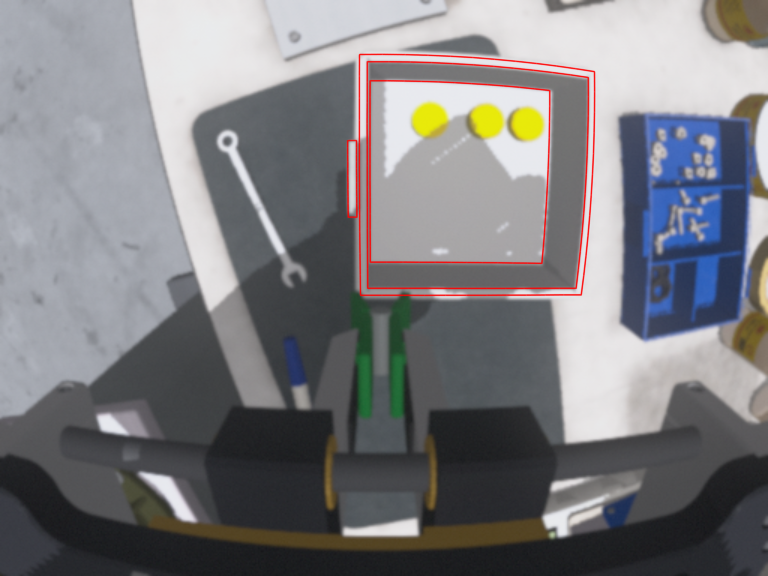

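View pics/ovt_side.png

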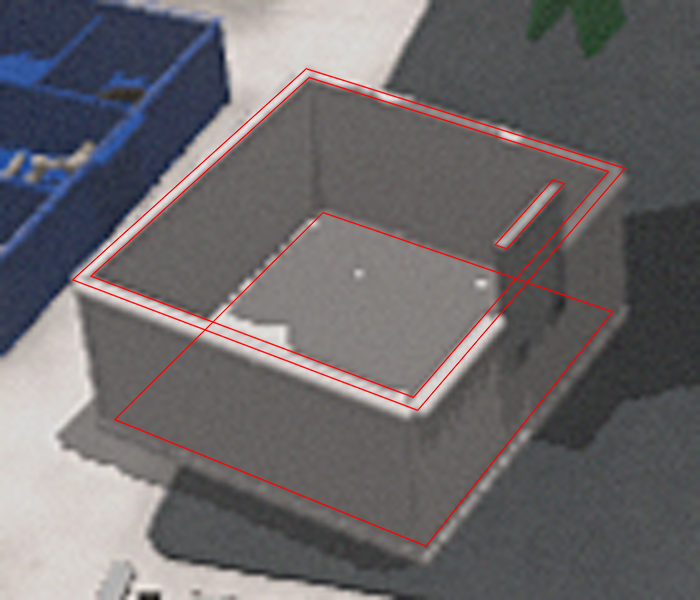

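View pics/ovt_scene.png

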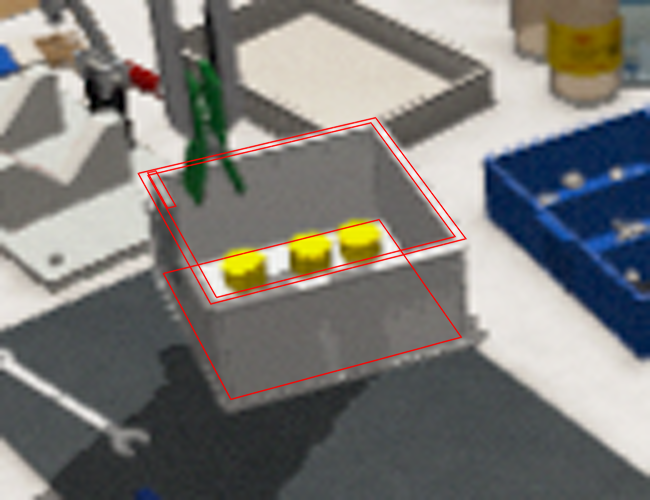

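Call:
jog_arm --deltas "10 12 -3 0 0 0 0;10 24 -5 0 0 0 0;10 24 -5 0 0 0 0;10 10 -3 0 0 0 0;10 0 0 15 0 0 0;10 0 0 0 0 0 0;10 0 0 0 0 0 0"

```text
t: 43.9
position: [455.0, 338.5, 199.6]
tool_rot: [[0.228, 0.974, -0.0], [0.974, -0.228, -0.0], [-0.0, -0.0, -1.0]]
contact_force: [0.4, 0.2, -0.1]
opening: 0.177
```

Run:
```python
from h import *
s=readout.observe();R=s['tool_rot'];c=get_calibration("wrist");p,d=camera("wrist")
print(s['t'],s['position'],np.arctan2(R[1,1],R[0,1]),s['opening']*94,s['contact_force'])
print(R.T@(np.array([454.7,338.8,154])-s['position']))
q=cv2.resize(p[50:,100:420],None,fx=2,fy=2);draw(q,c,tub_lines(535,320,-.23)[-4:],True,2,(100,50));cv2.imwrite("pics/ov5.png",q)
for n,b in(("scene",(150,70,280,190)),("side",(180,180,310,300))):
    p,d=camera(n);c=get_calibration(n)
    q=cv2.resize(p[b[1]:b[3],b[0]:b[2]],None,fx=5,fy=5,interpolation=cv2.INTER_CUBIC);cv2.imwrite(f"pics/cl_{n}.png",q)
```

```text
43.9 [455.048 338.521 199.608] -0.23039840220608584 16.683378339193553 [ 0.4    0.249 -0.095]
[ 0.196 -0.386 45.609]
```

View pics/ov5.png

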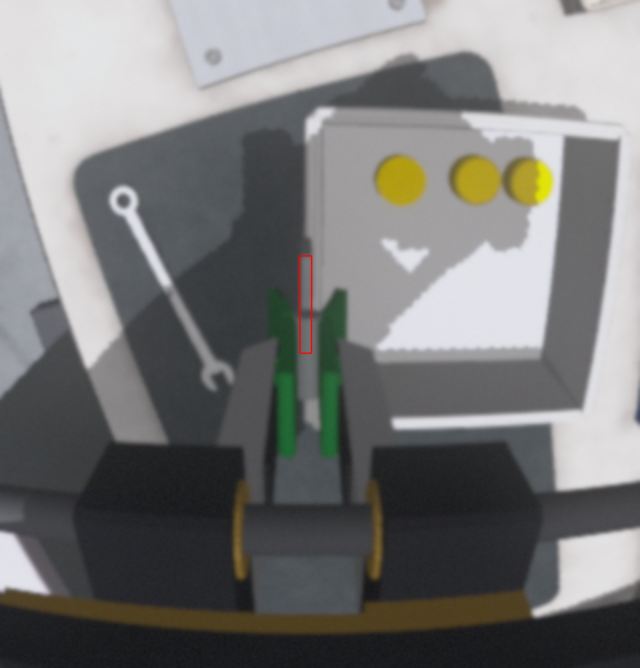

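View pics/cl_side.png

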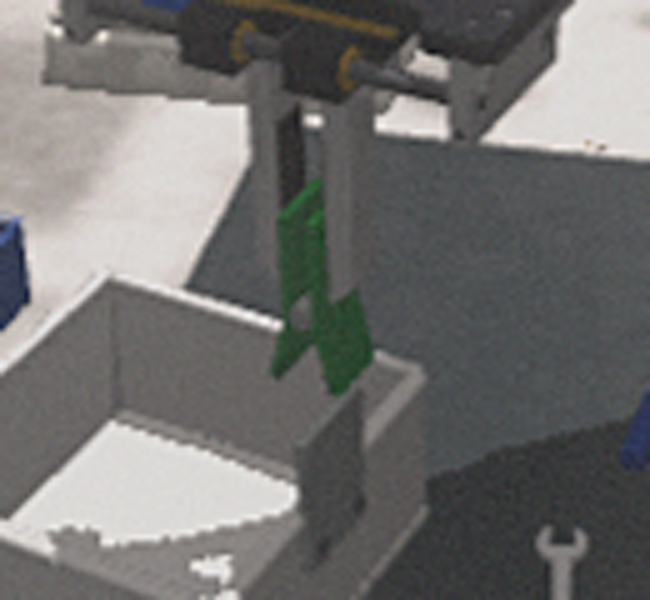

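View pics/cl_scene.png

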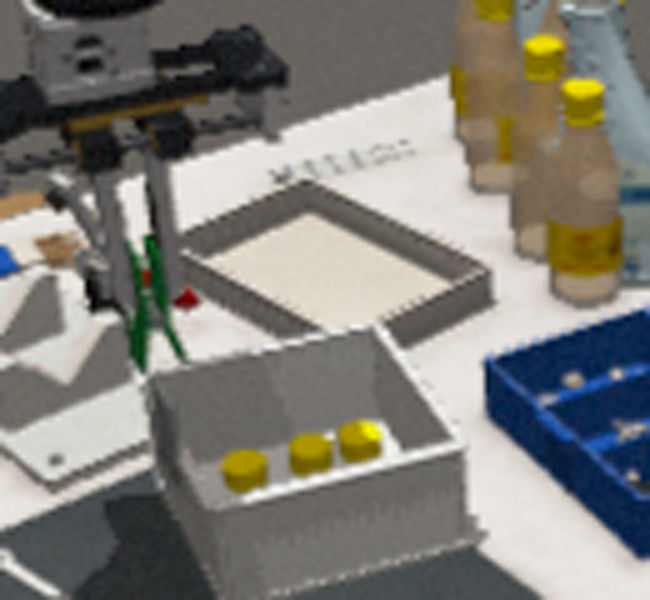

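Call:
jog_arm --deltas "10 0 0 10 0 0 0;10 0 0 10 0 0 0;10 0 0 10 0 0 0;10 0 0 8 0 0 0;10 0 0 0 0 0 0;10 0 0 0 0 0 0"

```text
t: 44.65
position: [455.1, 338.7, 161.4]
tool_rot: [[0.228, 0.974, -0.0], [0.974, -0.228, 0.0], [0.0, -0.0, -1.0]]
contact_force: [0.0, 0.5, -0.8]
opening: 0.176
```

Call:
jog_arm --deltas "10 0 0 4 0 0 0;10 0 0 3 0 0 0;10 0 0 0 0 0 0;10 0 0 0 0 0 0"

```text
t: 45.05
position: [455.1, 338.7, 154.5]
tool_rot: [[0.228, 0.974, 0.0], [0.974, -0.228, 0.0], [0.0, -0.0, -1.0]]
contact_force: [-0.5, -0.6, -1.3]
opening: 0.18
```

Run:
```python
from h import *
s=readout.observe()
print(s['t'],s['position'],s['opening']*94,s['contact_force'])
for n,b in(("scene",(150,70,280,190)),("side",(180,180,310,300))):
    p,d=camera(n);c=get_calibration(n)
    q=cv2.resize(p[b[1]:b[3],b[0]:b[2]],None,fx=5,fy=5,interpolation=cv2.INTER_CUBIC);cv2.imwrite(f"pics/cm_{n}.png",q)
```

```text
45.05 [455.103 338.676 154.509] 16.912364803544502 [-0.547 -0.621 -1.294]
```

View pics/cm_side.png

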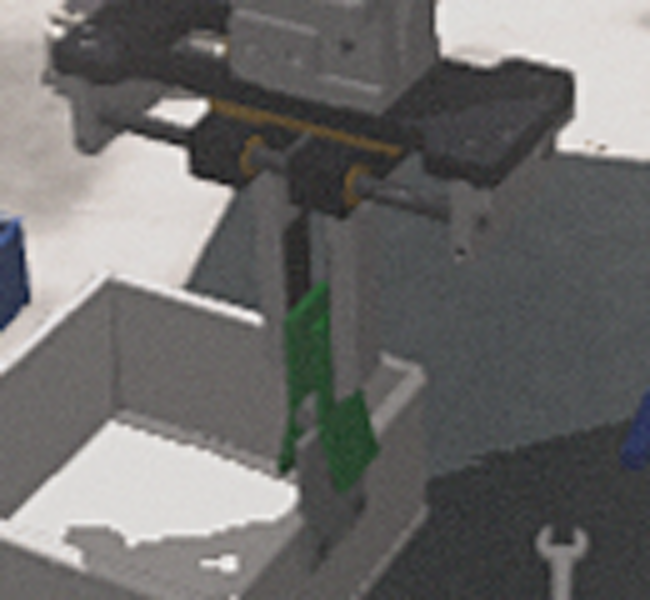

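Call:
jog_arm --deltas "10 0 0 2 0 0 0;30 0 0 0 0 0 0;45 0 0 0 0 0 0;65 0 0 0 0 0 0;65 0 0 0 0 0 0;65 0 0 0 0 0 0;65 0 0 -20 0 0 0;65 0 0 -30 0 0 0;65 0 0 -40 0 0 0;65 -30 0 0 0 0 0;65 -40 0 0 0 0 0;65 -40 0 0 0 0 0"

```text
t: 46.35
position: [429.4, 230.5, 242.5]
tool_rot: [[0.228, 0.974, 0.0], [0.974, -0.228, 0.0], [0.001, 0.0, -1.0]]
contact_force: [1.2, 0.2, -0.0]
opening: 0.651
```

```bash
python3 - <<'E'
from h import *
s=readout.observe();c=get_calibration("wrist");p,d=camera("wrist");cv2.imwrite("pics/w30.png",p)
print(s['t'],s['position'],s['opening']*94,s['contact_force'])
q=cv2.resize(p,None,fx=1.5,fy=1.5);draw(q,c,tub_lines(535,320,-.23),True,1.5);cv2.imwrite("pics/ov6.png",q)
for n,b in(("scene",(150,70,280,190)),("side",(180,180,310,300))):
    p,d=camera(n);c=get_calibration(n);W=cloud(c,d);hsv=cv2.cvtColor(p,cv2.COLOR_BGR2HSV)
    g=cv2.inRange(hsv,(45,100,40),(85,255,255))>0
    m=g&(np.abs(W[...,0]-455)<60)&(np.abs(W[...,1]-338)<60)
    for z0,z1 in ((148,175),(90,115)):
        k=m&(W[...,2]>z0)&(W[...,2]<z1)
        if k.sum()>5: print(n,z0,cv2.minAreaRect(np.ascontiguousarray(W[k][:,:2],dtype=np.float32)))
    print(n,m.sum(),np.percentile(W[m],[2,50,98],axis=0))
    cv2.imwrite(f"pics/f_{n}.png",p)
    q=cv2.resize(p[b[1]:b[3],b[0]:b[2]],None,fx=5,fy=5,interpolation=cv2.INTER_CUBIC);cv2.imwrite(f"pics/cn_{n}.png",q)
E
python3 yel.py
```

```text
46.35 [429.447 230.476 242.526] 61.20460276357126 [ 1.188  0.228 -0.031]
scene 148 ((459.7481689453125, 329.98138427734375), (40.92033386230469, 21.467605590820312), 33.632450103759766)
scene 90 ((448.0624084472656, 333.77703857421875), (7.719258785247803, 28.922990798950195), 6.187702655792236)
scene 72 [[439.678 320.589  95.052]
 [460.349 332.24  138.848]
 [470.388 347.825 164.747]]
side 148 ((455.1202697753906, 340.02996826171875), (30.798490524291992, 36.905540466308594), 75.50453186035156)
side 90 ((451.561279296875, 342.93133544921875), (25.5710391998291, 13.93545150756836), 55.79453659057617)
side 324 [[436.654 325.368  96.811]
 [461.871 341.286 147.456]
 [472.135 357.071 167.835]]
scene [250.294  96.059] 17 [889.721 595.879  56.531] 70.27318402636642 [944.456 676.213   9.   ]
scene [262.027 119.054] 37 [821.735 429.789  47.809] 67.28101323617392 [864.147 488.355   9.   ]
scene [270.692 118.962] 26 [843.905 409.358  47.717] 65.75389733959571 [890.004 468.276   9.   ]
scene [323.233 125.713] 202 [899.1   225.788  88.394] 165.5222169712636 [1008.239  306.147    9.   ]
scene [299.886 140.057] 70 [851.722 251.941  32.103] 44.23991981984736 [875.761 283.026   9.   ]
scene [221.356 157.712] 59 [591.744 344.716  21.255] 28.70068265976721 [599.585 360.867   9.   ]
scene [211.467 160.367] 60 [558.028 351.77   20.833] 26.37540248929726 [565.399 367.923   9.   ]
scene [198.383 163.433] 60 [514.547 361.662  21.429] 27.075405805244603 [522.295 379.352   9.   ]
```

View pics/cn_side.png

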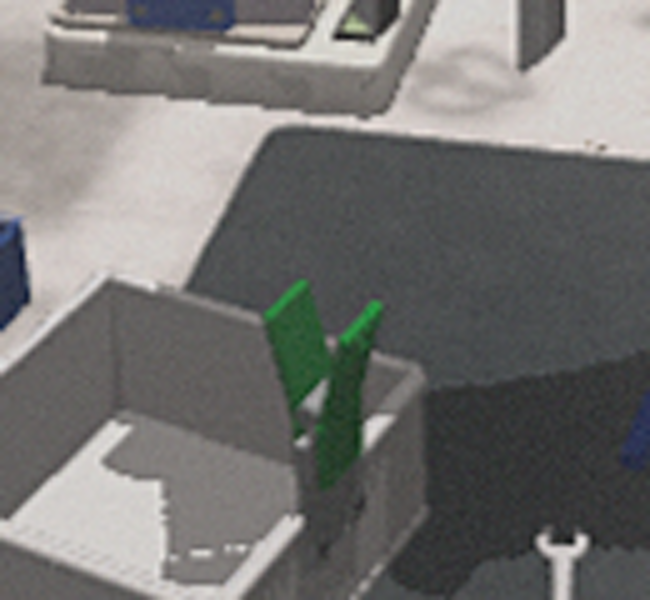

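View pics/ov6.png

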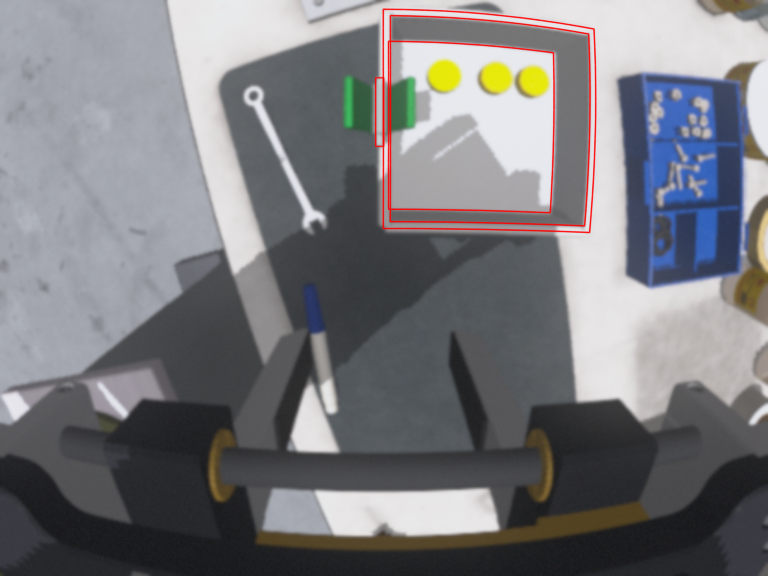

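View pics/f_scene.png

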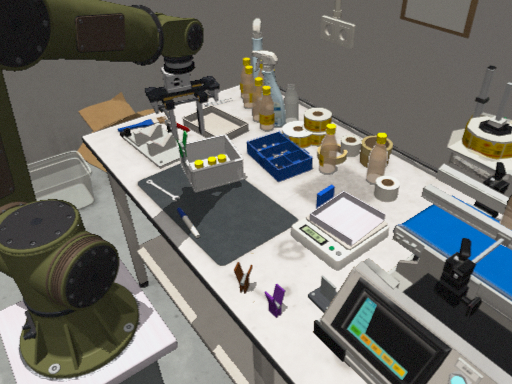

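Run:
```python
from cell import ticket
print(ticket.hand_in())
```

```text
the job is handed in; nothing more can be done
None
```

I gathered the three caps into the tray on the scale and tipped them all into the tub. I then put the tray back on the pan and clipped the green clip onto the tub's tab. The job was handed in at about 46 s, and no verdict was reported.

- **Caps:** all three lie in the tub, with their tops at about 21 mm. I found only three and saw no other in any view, though spots hidden behind the bottles and the monitor could not be seen.
- **Tray:** it is empty and level, with its middle at about (673, -140) against a pan centre of about (673, -139). The side camera's fit showed a slope of about 0.009 rad; the scene camera's fit was nearly flat.
- **Clip:** the side camera puts it within about 2 mm of the middle of the tab and roughly square to it. Tail tops at about 165 mm mean it is down near the barrel stop.
- **Disagreement:** the scene camera, with the clip partly hidden, put the clip about 10 mm off the side camera's value. I trusted the side and wrist pictures.
- **Arm:** it stands clear of everything. While pouring, the wrist force reading rose by about 8 N, so the tray may have touched the tub lightly.

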